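Scoop the fallen vials out from under a low drying rack

TASK

Two tall vials have fallen over under the low wire drying rack, where no hand fits: gather both onto the long-handled scoop in one load, pushing it in under the rack until they lie in its pan, and lift them out without touching the rack overhead. Tip them gently from just above the steel tray so that both end up lying in it, then lay the scoop down flat on the bench clear of tray and rack. Only the scoop may touch the vials, and the arm must not touch the rack or disturb the things standing round about.

Things in the scene. Friction and masses are not known exactly. Their poses are not given: they have to be found in the camera images.
- rack: low drying rack of steel wire, fixed, 168 deep x 214 wide x 93 mm high; four legs at x = +-80, y = +-103 mm. Origin on the bench under its middle; z up, x from its open front (-x) to its back. Along its back run guard wires (smooth, 6 mm thick) at heights 11 and 45 mm, which stop what is pushed against them. A bottle and a slide case stand on its rear corners (to 194 mm high).
- rack_deck: the wires overhead of the drying rack (front and back wire, one cross wire under the middle, eight thin lengthwise wires), part of the rack and with the same origin and axes. The front and back wires' underside is 85 mm above the bench, the middle cross wire's is 82 mm.
- rack_front (a point): underside of the rack's front wire at mid-width: x = -80 mm from the rack's origin, 85 mm above the bench
- rack_guard (a point): front of the lower guard wire at the back of the rack, at mid-width: x = +77 mm from the rack's origin, 11 mm above the bench. The wire's underside is 8 mm above the bench, so the lip of the scoop, lying flat, can pass below it while the wire holds the vials back
- scoop: steel scoop, 295 mm long, 0.16 kg, balances at about x = -85. Origin under the pan's middle; x forward to the open lip, z up. Pan 75 long x 150 wide, flat polished floor 2 mm thick (slippery, friction 0.2), 146 mm wide inside, side walls 27 mm high from x = -37 to +20, back wall 33 mm high at x = -37. Lying on the bench it stands level on its pan and on the hook that bends down at the handle's end, x = -249.
- scoop_grip (a point): middle of the scoop's black handle, x = -175, z = +50 mm in the scoop's frame. The handle is straight and level, 110 long (x = -120 to -230) x 22 wide x 24 mm high; pinch its width from above. A 10 mm shank joins it to the pan's back wall, rising from 18 to 50 mm.
- scoop_lip (a point): middle of the lip's lower edge, x = +37.5, z = 0 mm in the scoop's frame
- vial_a: tall sample vial, 113 long (firm glass and cap to 102) x 27.6 mm thick, about 45 g, lying on its side on the bench under the rack, lengthwise roughly across the rack's width, in its front half. Origin at the centre of its foot; z runs along it to the cap. Being slightly faceted it does not roll by itself.
- vial_a_mid (a point): point on the first vial's axis, 51 mm from its foot (its middle)
- vial_b: second such vial, the same, lying farther in, near the guard wires. Once a vial is stopped by what lies behind it, the lip pushed along the bench slides in under it with a few newtons
- vial_b_mid (a point): point on the second vial's axis, 51 mm from its foot (its middle)
- tray: shallow open steel tray, 135 (x) x 176 (y) mm outside, 3 mm walls and floor, rolled rim 39.5 mm high; fixed. Origin on the bench under its middle, z up.
- tape_roll: blue tape roll lying flat, 62 x 25 mm, loose, a bystander; origin at its underside
- brown_pot: small brown jar, 55 x 74 mm, loose, a bystander; origin at its underside
- clear_case: clear hinged case, 58 x 78 x 29 mm, loose, a bystander; origin at its underside

How it is judged:
By the outcome, as a careful person would: the job done as asked, in the order asked, and still so for the second after the job is handed in, with the robot touching nothing.
It also fails if it takes over 72 s, if anything falls off the work surface, if the arm or the gripper's body presses on something with over 40 N, if the wrist force passes 120 N, or if a joint passes its speed limit or range.

ROBOT

A 6-joint arm with a two-finger parallel gripper is mounted at the origin on a cart in front of the work surface, level with it; the furniture and walls round the work are solid. World frame = base frame: x ahead of the robot, y to its left, z up, the work surface at z = 0. Lengths are in m, angles in degrees, forces in N, time in s.
With the tool pointing down it reaches from about 0.4 to 0.825 m from the base axis. Payload 7 kg.
Tool frame: the origin (TCP) lies midway between the tips of the shut fingers; the grasp point (between the pads) lies 19 mm behind it; z points along the fingers, y is the line along which they close (so a half turn about z gives the same grasp; the last joint's range is limited). The gripper opens to 88 mm and grips with 3 to 60 N. Pads are 19 mm wide; open, the fingers measure 130 mm over their backs; the gripper's body (78 mm by 193 mm) begins 47 mm behind the grasp point.
Start: joints at [-54.196, 20.546, 0.682, 0, -70.136, -16.507], TCP at [0.223, -0.637, 0.206] pointing down, gripper open.
Joint ranges: [-176.03, 176.03], [-82.01, 121.73], [-58.28, 71.71], [-173.87, 95.51], [-174.79, -0.11], [-173.66, 173.66]. Speed limits (degrees/s): [136.94, 136.94, 172.46, 180, 180, 180].

INTERFACE

Orientations are given as [roll, pitch, yaw] about the fixed x, y, z axes, in that order (R = Rz(yaw) Ry(pitch) Rx(roll)).
In Python, from plant import telemetry, viewer, workorder gives the robot as it stands. The module is installed in compiled form; this text tells all that it offers.
- The arm moves only by the tool carry_out, never from a script. Its argument "rows" is a list of rows, each a list of 6 numbers: the shift along the tool's x, y, z in m, then the turn, a rotation vector about the tool's x, y, z in rad. In form: [[tx, ty, tz, ax, ay, az], ...]. A call has 1 to 8 rows; each row is the pose to reach, as a shift and turn from the pose commanded when the call began, along the tool's axes at that moment; what a row does not reach only later rows make up. A row lasts 1/8 s, in which the tool goes at most 62.5 mm and 10.7 degrees, less where a joint would pass 70% of its speed; a pose out of reach is approached as far as the arm can. A call with a gripper value outside its range is refused whole. "grip" is the gripper's target within -1 to 1 (fully open at 1, half-way at 0, shut at -1), set as the call begins (left out, the last holds). The fingers move at their own pace and stop on an object; the grip force is fixed at half the most. Time passes only in rows, so rows that repeat a pose let the fingers close. It gives the time, the measured TCP pose, the force, the opening and the grip force at its end, in the units of the state.
- telemetry.get_obs(): the state, without advancing time (a new reading comes with each control period).
- viewer.snapshot(name): name is "scene" or "top"; returns the picture (384x512x3 uint8, red, green, blue); there is no depth.
- viewer.camera_info(name): a dict with "intrinsics" (3x3 intrinsics, pixels), "extrinsics" (4x4, takes a point from camera to world coordinates). Camera axes: x right, y down, z forward; pixel columns grow to the right and rows downward; lengths in m; the calibration is good to about 2 mm. A picture is of the moment at which its call begins. camera_info takes no time and is no camera call.
- workorder.close_job(): hands the job in; it is judged then, once.
The state is a dict: "clock": time; "joint_pos": joint angles; "qvel": joint speeds; "tau": joint torques, N m; "tool_pos": TCP position; "orientation": TCP orientation; "force": force on the tool from outside, world axes, zero at the start; "moment": the same for the moment, N m; "opening": finger opening in m; "gripper_force": force on a finger pad.
Only numpy, scipy, OpenCV 4.12 (cv2) and the standard library are available. Lean on these libraries where they do the work, as an engineer would, in place of code of your own. Each camera call takes 0.05 s, during which the arm holds its last target. There are 200 camera calls.

## Working session

There is one attempt and no reset: what is moved stays moved. The work goes in short steps, Python scripts to look and compute and a tool call to move; the robot and the scene stay as the last step left them, time stands still between calls to the robot, and variables do not carry over. Pictures are saved under pics/ and viewed, at most 10 in all, crops included, and the job is handed in when it is done.

Besides the shell and the picture viewer there is one more tool, called after "Emit:" as a command line: name --pt "numbers of a row" for each row, then --argument value for the rest. carry_out: Moves the arm, as the interface text tells. Its arguments: {"type":"object","properties":{"rows":{"type":"array"},"grip":{"type":"number"}},"required":["rows"]}

```bash
mkdir -p pics; python3 - <<'E'
from plant import telemetry, viewer
import cv2,numpy as np
for n in("scene","top"):
    im=viewer.snapshot(n); cv2.imwrite(f"pics/{n}0.png",cv2.resize(im[:,:,::-1],(800,600),interpolation=cv2.INTER_CUBIC)); np.save(f"{n}0.npy",im)
    c=viewer.camera_info(n); print(n,np.round(c["intrinsics"],1).tolist(),np.round(c["extrinsics"],3).tolist())
print(telemetry.get_obs())
E
```

```text
scene [[346.8, 0.0, 255.4], [0.0, 346.8, 193.9], [0.0, 0.0, 1.0]] [[-0.792, -0.379, 0.478, -0.017], [-0.61, 0.511, -0.606, 0.819], [-0.014, -0.772, -0.636, 0.775], [0.0, 0.0, 0.0, 1.0]]
top [[474.6, 0.0, 257.4], [0.0, 474.6, 187.8], [0.0, 0.0, 1.0]] [[-0.004, -0.999, 0.054, 0.424], [-1.0, 0.004, -0.007, 0.155], [0.006, -0.054, -0.999, 1.536], [0.0, 0.0, 0.0, 1.0]]
{'clock': 0.1, 'joint_pos': array([-5.41977217e+01,  2.05865960e+01,  6.37870116e-01, -1.79286135e-02,
       -7.01375627e+01, -1.65073085e+01]), 'qvel': array([-0.05247117, -0.14742346,  0.13014675,  0.01665024, -0.08493343,
        0.01304093]), 'tau': array([-1.60758365e-03, -5.84164596e+01,  2.93748593e+01,  7.01554388e+00,
        1.01484740e-02, -6.37810581e-05]), 'tool_pos': array([ 0.22284986, -0.63663149,  0.20531536]), 'orientation': array([ 1.79912479e+02, -8.35980961e-03, -1.60711128e+02]), 'force': array([ 0.31586023, -0.5830391 , -1.33251132]), 'moment': array([-0.05038707, -0.02626579,  0.00268783]), 'gripper_force': 0.0, 'opening': 0.08756268021453587}
```

View pics/scene0.png

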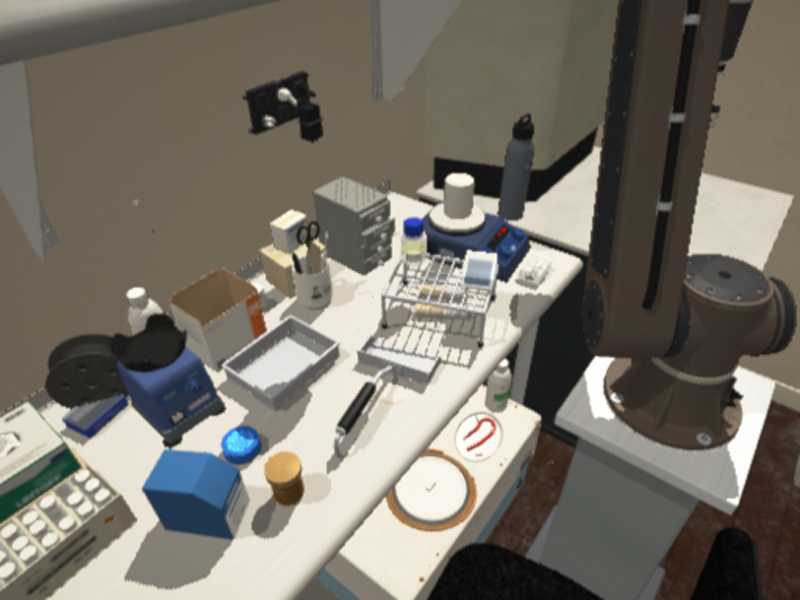

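View pics/top0.png

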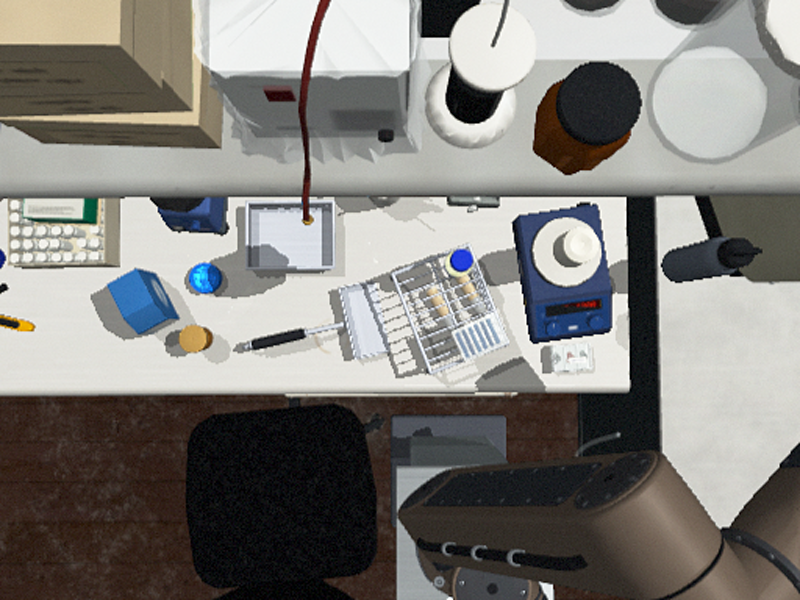

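Scene view: the scoop handle is at about (360,400), the pan at (400,358), the rack at (440,290), the tray at (280,360) and the vials near (430,300). Top view: tray (290,235), handle (275,340), pan (365,320), rack (450,310). I'll enlarge the key areas.

```bash
python3 - <<'E'
import cv2,numpy as np
def crop(n,x0,y0,x1,y1,s,o):
    im=np.load(n+"0.npy")[y0:y1,x0:x1,::-1]
    im=cv2.resize(im,None,fx=s,fy=s,interpolation=cv2.INTER_CUBIC)
    for k in range((x0//20+1)*20,x1,20):
        cv2.putText(im,str(k),((k-x0)*s,10),0,.35,(0,0,255)); im[::6,(k-x0)*s]=(0,0,255)
    for k in range((y0//20+1)*20,y1,20):
        cv2.putText(im,str(k),(0,(k-y0)*s),0,.35,(0,0,255)); im[(k-y0)*s,::6]=(0,0,255)
    cv2.imwrite(o,im)
crop("top",140,120,330,250,4,"pics/topc.png")
crop("scene",140,130,330,300,4,"pics/scc.png") if 0 else crop("scene",135,150,335,295,4,"pics/scc.png")
E
```

```text
(no output)
```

View pics/topc.png

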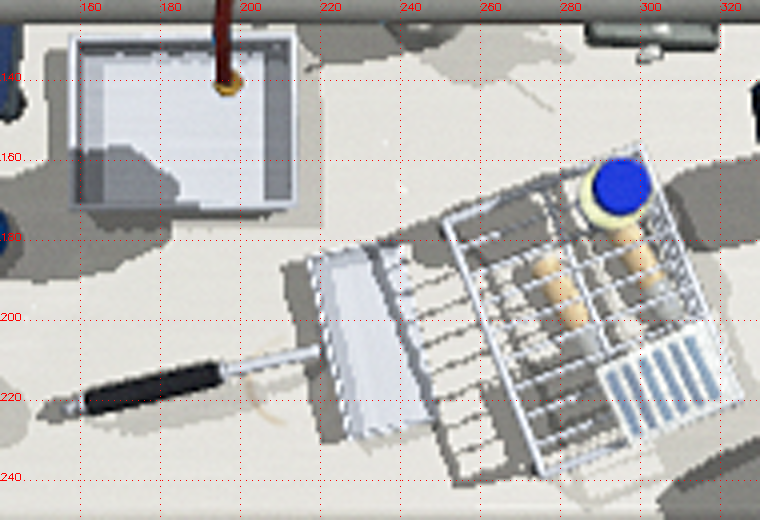

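View pics/scc.png

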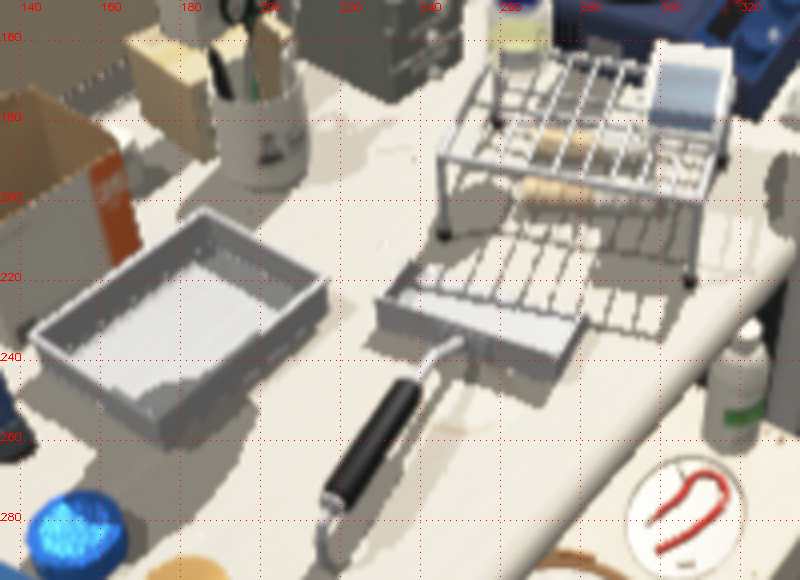

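Top crop: tray rim corners at about px (159,130)-(213,171), handle ends (161,221) and (195.5,213), rack front wire from (252,175) to (275,238). Tan vials lie at about (278,193) and (300,185). The scene crop shows the same things, so I can triangulate them.

```bash
cat > geo.py <<'E'
import numpy as np,cv2
from plant import viewer
C={n:viewer.camera_info(n) for n in("scene","top")}
def ray(n,p):
    K=C[n]["intrinsics"];E=C[n]["extrinsics"]
    d=E[:3,:3]@np.linalg.solve(K,[p[0],p[1],1.]); return E[:3,3],d/np.linalg.norm(d)
def plane(n,p,z):
    o,d=ray(n,p); return o+d*(z-o[2])/d[2]
def tri(pt,ps):
    o1,d1=ray("top",pt);o2,d2=ray("scene",ps)
    t=np.linalg.lstsq(np.c_[d1,-d2],o2-o1,rcond=None)[0]
    a,b=o1+t[0]*d1,o2+t[1]*d2
    return np.round(np.r_[(a+b)/2,np.linalg.norm(a-b)],4)
def blobs(im,lo,hi,box,amin=12):
    h=cv2.cvtColor(im,cv2.COLOR_RGB2HSV);m=cv2.inRange(h,lo,hi)
    k=np.zeros_like(m);x0,y0,x1,y1=box;k[y0:y1,x0:x1]=m[y0:y1,x0:x1]
    n,l,s,c=cv2.connectedComponentsWithStats(k,connectivity=8)
    out=[]
    for i in range(1,n):
        if s[i,4]>=amin: out.append((s[i,4],np.argwhere(l==i)[:,::-1].astype(float)))
    return out
def axis(P):
    c=P.mean(0);u=np.linalg.svd(P-c)[2][0];t=(P-c)@u
    return c+u*t.min(),c,c+u*t.max()
E
python3 - <<'E'
from geo import *
T=np.load("top0.npy");S=np.load("scene0.npy")
np.set_printoptions(suppress=True,precision=4)
print("rackFL",tri((251.75,175.5),(245,188.75)),"FR",tri((275.25,238.5),(312,199.25)),"BL",tri((300,157.5),(257.5,166)))
print("tray",tri((213.25,130),(186.25,202.5)),tri((213.25,171.25),(216.25,220)),tri((158.75,130),(143.75,233.75)))
print("trayNL",plane("top",(158.75,171.25),.0395))
for n,im,box in(("top",T,(155,205,205,228)),("scene",S,(212,240,245,282))):
    for a,P in blobs(im,(0,0,0),(179,255,75),box,30):
        e=axis(P);print(n,"handle",a,np.array(e).round(1).tolist(),[plane(n,q,.055).round(4) for q in e])
for n,im,box in(("top",T,(265,170,315,215)),("scene",S,(260,175,300,206))):
    for a,P in blobs(im,(8,50,100),(28,255,255),box):
        e=axis(P);print(n,"tan",a,np.array(e).round(1).tolist(),[plane(n,q,.0138).round(4)[:2] for q in e])
E
```

```text
rackFL [0.5403 0.1636 0.0887 0.0025] FR [0.3446 0.0909 0.0947 0.0063] BL [0.6    0.0152 0.0683 0.0086]
tray [0.6897 0.2858 0.0387 0.0024] [0.5582 0.2858 0.0354 0.0018] [0.6901 0.4588 0.0366 0.0009]
trayNL [0.5578 0.457  0.0395]
top handle 216 [[194.5, 212.8], [177.2, 216.9], [161.1, 220.6]] [array([0.4261, 0.3418, 0.055 ]), array([0.4138, 0.3954, 0.055 ]), array([0.4023, 0.4454, 0.055 ])]
scene handle 233 [[237.5, 246.0], [227.3, 261.8], [218.5, 275.3]] [array([0.426, 0.342, 0.055]), array([0.4122, 0.4007, 0.055 ]), array([0.4011, 0.4474, 0.055 ])]
top tan 34 [[292.2, 179.6], [295.4, 178.4], [298.7, 177.1]] [array([0.5316, 0.0331]), array([0.5355, 0.0228]), array([0.5394, 0.0122])]
top tan 39 [[302.8, 183.3], [299.2, 184.3], [295.4, 185.3]] [array([ 0.5196, -0.0009]), array([0.5164, 0.0106]), array([0.513 , 0.0231])]
top tan 24 [[272.9, 187.8], [276.0, 186.6], [279.2, 185.4]] [array([0.5054, 0.0953]), array([0.5091, 0.0853]), array([0.5128, 0.0752])]
top tan 38 [[283.9, 191.8], [279.6, 192.2], [276.0, 192.5]] [array([0.4924, 0.0602]), array([0.4912, 0.074 ]), array([0.4901, 0.0857])]
top tan 13 [[305.0, 188.1], [301.8, 189.6], [299.4, 190.8]] [array([ 0.5041, -0.0079]), array([0.4991, 0.0024]), array([0.4953, 0.0103])]
top tan 36 [[286.2, 197.4], [282.9, 198.7], [279.8, 200.0]] [array([0.4744, 0.053 ]), array([0.4701, 0.0634]), array([0.466 , 0.0734])]
scene tan 36 [[274.4, 181.6], [272.1, 185.0], [269.7, 188.5]] [array([ 0.5432, -0.0025]), array([0.5383, 0.0186]), array([0.5334, 0.0398])]
scene tan 35 [[281.2, 182.6], [279.3, 185.8], [277.4, 189.2]] [array([ 0.5201, -0.0124]), array([0.5148, 0.0073]), array([0.5094, 0.0272])]
scene tan 121 [[265.6, 197.1], [273.9, 198.0], [283.2, 199.1]] [array([0.517 , 0.0863]), array([0.4917, 0.0736]), array([0.463 , 0.0594])]
```

```bash
python3 - <<'E'
from geo import *
np.set_printoptions(suppress=True,precision=4)
T=np.load("top0.npy");S=np.load("scene0.npy")
A=cv2.resize(T[165:222,262:318,::-1],None,fx=7,fy=7,interpolation=cv2.INTER_CUBIC)
B=cv2.resize(S[170:208,250:307,::-1],None,fx=7,fy=7,interpolation=cv2.INTER_CUBIC)
im=np.zeros((400,800,3),np.uint8);im[:399,:392]=A;im[:266,400:799]=B;cv2.imwrite("pics/v.png",im)
for nm,p in(("FL",(251.75,175.5)),("FR",(275.25,238.5)),("BL",(300,157.5))):print(nm,plane("top",p,.089))
R=np.array([[.349,.937],[-.937,.349]]);R=R/np.linalg.norm(R[0]) # rack axes in cols
o=np.array([.470,.052])
for n,im,box in(("top",T,(265,170,315,215)),("scene",S,(260,175,300,206))):
    for a,P in blobs(im,(8,50,100),(28,255,255),box):
        print(n,a,[np.round(R.T@(plane(n,q,.0138)[:2]-o)*1000).tolist() for q in axis(P)])
E
```

```text
FL [0.5393 0.1629 0.089 ]
FR [0.347  0.0922 0.089 ]
BL [0.594  0.0147 0.089 ]
top 34 [[39.0, 51.0], [50.0, 51.0], [61.0, 51.0]]
top 39 [[67.0, 28.0], [55.0, 29.0], [42.0, 30.0]]
top 24 [[-28.0, 48.0], [-18.0, 48.0], [-7.0, 48.0]]
top 38 [[0.0, 24.0], [-13.0, 28.0], [-25.0, 31.0]]
top 13 [[68.0, 11.0], [57.0, 10.0], [48.0, 9.0]]
top 36 [[1.0, 4.0], [-11.0, 4.0], [-21.0, 4.0]]
scene 36 [[77.0, 50.0], [55.0, 52.0], [34.0, 55.0]]
scene 35 [[78.0, 24.0], [58.0, 26.0], [37.0, 28.0]]
scene 121 [[-16.0, 56.0], [-13.0, 28.0], [-9.0, -4.0]]
```

View pics/v.png

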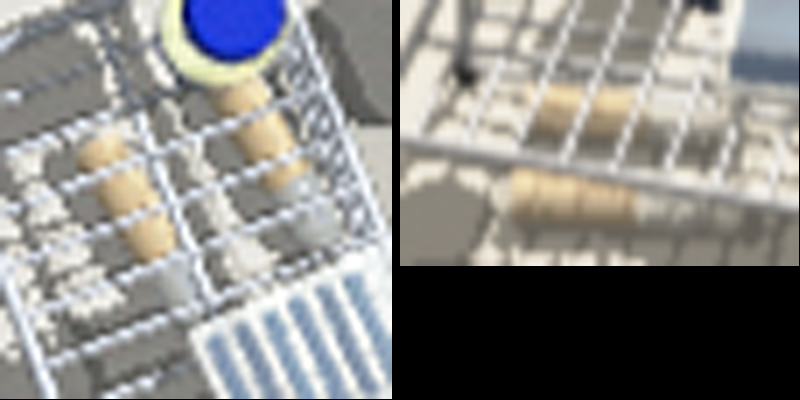

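Both views agree. Vial a spans about ±57 mm across the rack at rack x≈-13, and vial b is at rack x≈+57. The tan part is the foot end, and both vials are centred near rack y≈+4 mm. Rack origin ≈(0.471,0.053) with heading -69.7°. The scoop heading is -76.9° with its grip at (0.413,0.397). Next is a helper for converting moves.

```bash
cat > mv.py <<'E'
import sys,numpy as np
from scipy.spatial.transform import Rotation as Ro
from plant import telemetry
np.set_printoptions(suppress=True,precision=4)
# args: groups x,y,z,yaw,pitch(lip-down deg); prints tool-frame shift+rotvec, chained from the measured pose
o=telemetry.get_obs();p=o["tool_pos"];R=Ro.from_euler("xyz",o["orientation"],degrees=True)
print("t",round(o["clock"],2),p,o["orientation"].round(2),"F",o["force"].round(1),"op",round(o["opening"],4),round(o["gripper_force"],1),"q",o["joint_pos"].round(0))
for a in sys.argv[1:]:
    x,y,z,yaw,pit=map(float,a.split(","))
    R2=Ro.from_euler("z",yaw,degrees=True)*Ro.from_euler("y",pit,degrees=True)*Ro.from_euler("x",180,degrees=True)
    print(a,"->",(R.inv().apply(np.array([x,y,z])-p)).round(4).tolist(),(R.inv()*R2).as_rotvec().round(4).tolist())
    p=np.array([x,y,z]);R=R2
E
python3 mv.py 0.45,-0.35,0.4,-144.4,0 0.5,0.1,0.4,-95,0 0.4128,0.399,0.12,-76.9,0 0.4128,0.399,0.031,-76.9,0
```

```text
t 0.1 [ 0.2228 -0.6366  0.2053] [ 179.91   -0.01 -160.71] F [ 0.3 -0.6 -1.3] op 0.0876 0.0 q [-54.  21.   1.  -0. -70. -17.]
0.45,-0.35,0.4,-144.4,0 -> [-0.3091, 0.1958, -0.1944] [0.0015, 0.0001, -0.2847]
0.5,0.1,0.4,-95,0 -> [-0.3026, 0.3368, 0.0] [0.0, 0.0, -0.8622]
0.4128,0.399,0.12,-76.9,0 -> [-0.2903, 0.1129, 0.28] [-0.0, 0.0, -0.3159]
0.4128,0.399,0.031,-76.9,0 -> [0.0, -0.0, 0.089] [0.0, 0.0, 0.0]
```

Emit:
carry_out --pt "-0.02 0.01 -0.06 0 0 -0.02" --pt "-0.06 0.04 -0.1 0 0 -0.07" --pt "-0.1 0.07 -0.13 0 0 -0.11" --pt "-0.15 0.1 -0.15 0 0 -0.15" --pt "-0.2 0.13 -0.17 0 0 -0.19" --pt "-0.25 0.16 -0.18 0 0 -0.23" --pt "-0.3 0.19 -0.194 0 0 -0.28" --pt "-0.309 0.196 -0.194 0.0015 0 -0.285" --grip 1

```text
clock: 1.1
tool_pos: [0.452, -0.3476, 0.4008]
orientation: [-179.9, 0.0, -144.1]
force: [0.3, -0.2, -0.5]
opening: 0.0876
gripper_force: 0.0
```

Emit:
carry_out --pt "-0.038 0.042 0 0 0 -0.108" --pt "-0.076 0.084 0 0 0 -0.216" --pt "-0.114 0.126 0 0 0 -0.323" --pt "-0.151 0.168 0 0 0 -0.431" --pt "-0.189 0.21 0 0 0 -0.539" --pt "-0.227 0.253 0 0 0 -0.647" --pt "-0.265 0.295 0 0 0 -0.755" --pt "-0.303 0.337 0 0 0 -0.862"

```text
clock: 2.1
tool_pos: [0.4996, 0.1017, 0.3993]
orientation: [-180.0, -0.1, -94.8]
force: [2.2, -0.3, 0.2]
opening: 0.0875
gripper_force: 0.0
```

```bash
python3 mv.py 0.4128,0.399,0.12,-76.9,0 0.4128,0.399,0.031,-76.9,0
```

```text
t 2.1 [0.4996 0.1017 0.3993] [-179.97   -0.08  -94.82] F [ 2.2 -0.3  0.2] op 0.0875 0.0 q [ 34.   1.   0.   0. -90. -38.]
0.4128,0.399,0.12,-76.9,0 -> [-0.2893, 0.1116, 0.2789] [-0.0003, -0.0015, -0.3127]
0.4128,0.399,0.031,-76.9,0 -> [0.0, -0.0, 0.089] [0.0, 0.0, 0.0]
```

Emit:
carry_out --pt "-0.045 0.018 0.02 0 0 -0.05" --pt "-0.09 0.035 0.05 0 0 -0.1" --pt "-0.135 0.052 0.085 0 0 -0.15" --pt "-0.18 0.07 0.12 0 0 -0.2" --pt "-0.225 0.088 0.155 0 0 -0.25" --pt "-0.265 0.103 0.19 0 0 -0.3" --pt "-0.2893 0.1116 0.225 0 -0.0015 -0.3127" --pt "-0.2893 0.1116 0.2789 0 -0.0015 -0.3127"

```text
clock: 3.1
tool_pos: [0.4143, 0.3999, 0.1195]
orientation: [-179.9, 0.1, -77.0]
force: [0.4, -0.5, -0.6]
opening: 0.0875
gripper_force: 0.0
```

```bash
python3 mv.py 0.4128,0.399,0.031,-76.9,0;  python3 - <<'E'
from geo import *
for n,(x0,y0,x1,y1) in(("top",(140,170,270,250)),("scene",(180,200,310,300))):
    im=viewer.snapshot(n)[y0:y1,x0:x1,::-1];cv2.imwrite(f"pics/{n}1.png",cv2.resize(im,None,fx=3,fy=3))
a,b=cv2.imread("pics/top1.png"),cv2.imread("pics/scene1.png")
cv2.imwrite("pics/c1.png",np.hstack([cv2.copyMakeBorder(a,0,60,0,0,0),b]))
E
```

```text
t 3.1 [0.4143 0.3999 0.1195] [-179.86    0.09  -76.98] F [ 0.4 -0.5 -0.6] op 0.0875 0.0 q [ 63.  15. -19.   0. -56. -50.]
0.4128,0.399,0.031,-76.9,0 -> [0.0007, 0.0019, 0.0885] [-0.0024, 0.0015, -0.0014]
```

View pics/c1.png

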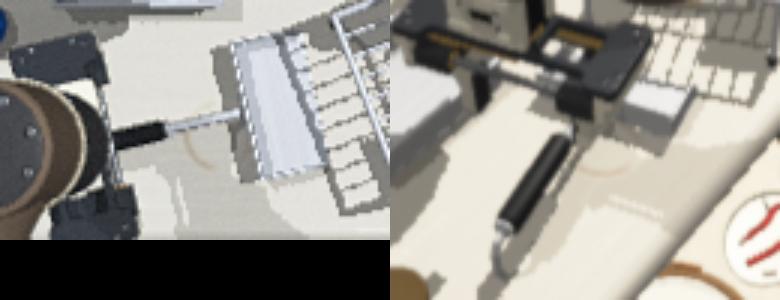

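The gripper straddles the handle (crop px about (140,135) left), so I'll descend and close.

Emit:
carry_out --pt "0 0.001 0.03 0 0 0" --pt "0 0.001 0.06 0 0 0" --pt "0 0.001 0.08 0 0 0" --pt "0 0.001 0.0885 0 0 0" --pt "0 0.001 0.0885 0 0 0"

```text
clock: 3.82
tool_pos: [0.4137, 0.3978, 0.0326]
orientation: [-179.9, 0.0, -77.1]
force: [0.4, -0.1, 0.0]
opening: 0.0875
gripper_force: 0.0
```

Emit:
carry_out --pt "0 0 0 0 0 0" --pt "0 0 0 0 0 0" --pt "0 0 0 0 0 0" --pt "0 0 0 0 0 0" --pt "0 0 0 0 0 0" --pt "0 0 0 0 0 0" --grip -1

```text
clock: 4.58
tool_pos: [0.4131, 0.3978, 0.0317]
orientation: [-180.0, -0.0, -77.1]
force: [0.0, -0.5, 0.5]
opening: 0.0333
gripper_force: 0.0
```

```bash
python3 mv.py; python3 - <<'E'
from geo import *
T=viewer.snapshot("top")
np.save("top2.npy",T)
for a,P in blobs(T,(0,0,0),(179,255,75),(183,205,205,220),10):
    e=axis(P);print([plane("top",q,.055).round(4)[:2] for q in e])
E
```

```text
t 4.58 [0.4131 0.3978 0.0317] [-179.97   -0.    -77.07] F [ 0.  -0.5  0.5] op 0.0333 0.0 q [ 63.  21. -25.   0. -45. -51.]
[array([0.4263, 0.3419]), array([0.422 , 0.3605]), array([0.4178, 0.3786])]
```

Emit:
carry_out --pt "0 0 0 0 0 0" --pt "0 0 0 0 0 0" --pt "0 0 0 0 0 0" --pt "0 0 0 0 0 0"

```text
clock: 5.12
tool_pos: [0.4132, 0.3978, 0.0317]
orientation: [-180.0, 0.0, -77.1]
force: [1.0, 0.9, -0.2]
opening: 0.0216
gripper_force: 30.0
```

```bash
python3 mv.py; python3 - <<'E'
# entry: lip at rack x=-95; scoop lies with grip at scoop x gx
import numpy as np
h=np.radians(-69.7);u=np.array([np.cos(h),np.sin(h)]);v=np.array([-u[1],u[0]]);o=np.array([.4709,.0526])
h0=np.radians(-77.0);u0=np.array([np.cos(h0),np.sin(h0)])
gx=-0.120-(np.array([.4263,.3419])-np.array([.4131,.3978]))@u0
print("gx",gx,"lat",(np.array([.4263,.3419])-np.array([.4131,.3978]))@np.array([-u0[1],u0[0]]))
for L in(-.10,-.03,.0,.04,.07,.088):print(L,(o+u*(L-.0375+gx)+v*.004).round(4))
E
```

```text
t 5.12 [0.4132 0.3978 0.0317] [-179.96    0.    -77.07] F [ 1.   0.9 -0.2] op 0.0216 30.0 q [ 63.  21. -25.   0. -44. -51.]
gx -0.17743664053883368 lat 0.00028692091734304476
-0.1 [0.3654 0.3494]
-0.03 [0.3897 0.2837]
0.0 [0.4001 0.2556]
0.04 [0.414  0.2181]
0.07 [0.4244 0.1899]
0.088 [0.4306 0.173 ]
```

```bash
python3 mv.py .4132,.3978,.045,-77,-1 .3654,.3494,.045,-69.6,-1 .3654,.3494,.033,-69.6,0
```

```text
t 5.12 [0.4132 0.3978 0.0317] [-179.96    0.    -77.07] F [ 1.   0.9 -0.2] op 0.0216 30.0 q [ 63.  21. -25.   0. -44. -51.]
.4132,.3978,.045,-77,-1 -> [0.0, -0.0001, -0.0133] [-0.0006, 0.0175, -0.0012]
.3654,.3494,.045,-69.6,-1 -> [0.0364, 0.0575, 0.0006] [0.0023, 0.0, -0.1291]
.3654,.3494,.033,-69.6,0 -> [-0.0002, -0.0, 0.012] [-0.0, -0.0175, -0.0]
```

Emit:
carry_out --pt "0 0 -0.006 0 0.01 0" --pt "0 0 -0.0133 0 0.0175 0"

```text
clock: 5.38
tool_pos: [0.413, 0.3977, 0.0454]
orientation: [-180.0, -1.1, -77.1]
force: [0.6, -0.6, -1.5]
opening: 0.0215
gripper_force: 30.0
```

Emit:
carry_out --pt "0.006 0.009 0 0 0 -0.02" --pt "0.012 0.019 0 0 0 -0.043" --pt "0.018 0.029 0 0 0 -0.065" --pt "0.024 0.038 0 0 0 -0.086" --pt "0.03 0.048 0 0 0 -0.108" --pt "0.0364 0.0575 0.0006 0.002 0 -0.129" --pt "0.0364 0.0575 0.0006 0.002 0 -0.129"

```text
clock: 6.25
tool_pos: [0.3646, 0.3487, 0.0451]
orientation: [-180.0, -1.0, -69.6]
force: [-0.5, 0.3, -0.8]
opening: 0.0217
gripper_force: 30.0
```

```bash
python3 mv.py .3654,.3494,.0325,-69.6,0; python3 - <<'E'
from geo import *
for n,(x0,y0,x1,y1) in(("top",(160,170,320,260)),("scene",(190,170,320,290))):
    im=viewer.snapshot(n)[y0:y1,x0:x1,::-1];cv2.imwrite(f"pics/{n}3.png",cv2.resize(im,(400,int(400*(y1-y0)/(x1-x0))),interpolation=cv2.INTER_CUBIC))
a,b=cv2.imread("pics/top3.png"),cv2.imread("pics/scene3.png")
cv2.imwrite("pics/c3.png",np.hstack([cv2.copyMakeBorder(a,0,b.shape[0]-a.shape[0],0,0,0),b]))
E
```

```text
t 6.25 [0.3646 0.3487 0.0451] [-179.99   -1.01  -69.64] F [-0.5  0.3 -0.8] op 0.0217 30.0 q [ 67.  15. -33.   1. -44. -47.]
.3654,.3494,.0325,-69.6,0 -> [-0.0006, -0.001, 0.0126] [-0.0001, -0.0176, -0.0007]
```

View pics/c3.png

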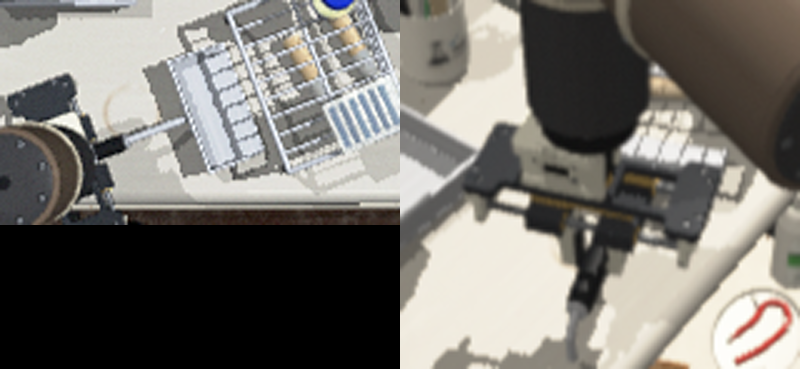

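The pan is parallel to the rack front and may sit a few mm toward the near side. I'll measure its lateral offset by a mask.

```bash
python3 - <<'E'
from geo import *
h=np.radians(-69.7);u=np.array([np.cos(h),np.sin(h)]);v=np.array([-u[1],u[0]]);o=np.array([.4709,.0526])
T=viewer.snapshot("top");np.save("top4.npy",T)
b=cv2.cvtColor(T,cv2.COLOR_RGB2LAB).astype(int)
m=((b[:,:,2]<126)&(b[:,:,0]>100)).astype(np.uint8)
k=np.zeros_like(m);k[180:248,222:268]=m[180:248,222:268]
k=cv2.morphologyEx(k,cv2.MORPH_OPEN,np.ones((3,3),np.uint8))
n,l,s,c=cv2.connectedComponentsWithStats(k)
i=1+np.argmax(s[1:,4]);P=np.argwhere(l==i)[:,::-1].astype(float)
for z in(.012,.03):
    W=np.array([((plane("top",p,z)[:2]-o)@np.c_[u,v])*1000 for p in P])
    print(s[i],"rack x",np.percentile(W[:,0],[0,5,50,95,100]).round(),"y",np.percentile(W[:,1],[0,2,50,98,100]).round())
R=blobs(T,(8,50,100),(28,255,255),(265,170,315,215))
for a,P in R: print(a,((plane("top",P.mean(0),.0138)[:2]-o)@np.c_[u,v]*1000).round(),[((plane("top",q,.0138)[:2]-o)@np.c_[u,v]*1000).round().tolist() for q in axis(P)[::2]])
# dark-ish handle axis in rack frame
for a,P in blobs(T,(0,0,0),(179,255,75),(197,222,212,236),8):
    print("handle",[((plane("top",q,.06)[:2]-o)@np.c_[u,v]*1000).round().tolist() for q in axis(P)])
E
```

```text
[ 228  188   37   50 1096] rack x [-178. -172. -138. -103.  -98.] y [-73. -67.   4.  77.  81.]
[ 228  188   37   50 1096] rack x [-178. -171. -138. -103.  -99.] y [-72. -67.   4.  76.  80.]
36 [51. 51.] [[62.0, 54.0], [39.0, 48.0]]
39 [55. 28.] [[67.0, 26.0], [42.0, 29.0]]
22 [-16.  47.] [[-27.0, 48.0], [-5.0, 46.0]]
40 [-12.  26.] [[1.0, 24.0], [-24.0, 29.0]]
13 [57.  9.] [[68.0, 10.0], [48.0, 8.0]]
32 [-10.   3.] [[-19.0, 1.0], [1.0, 5.0]]
handle [[-259.0, 5.0], [-279.0, 4.0], [-297.0, 4.0]]
```

Pan centre is at rack y=+4 mm, parallel, with the lip at rack x=-99, matching the vials. Lower flat and advance.

Emit:
carry_out --pt "0 0 0.004 0 -0.006 0" --pt "-0.0005 0 0.008 0 -0.012 0" --pt "-0.0006 -0.001 0.0132 0 -0.0176 0" --pt "-0.0006 -0.001 0.0132 0 -0.0176 0"

```text
clock: 6.9
tool_pos: [0.3662, 0.3502, 0.0316]
orientation: [-180.0, 0.0, -69.7]
force: [-1.2, -0.2, 0.2]
opening: 0.0215
gripper_force: 30.0
```

```bash
python3 mv.py  .3897,.2837,.0315,-69.7,0 .414,.2181,.0315,-69.7,0
```

```text
t 6.9 [0.3662 0.3502 0.0316] [-179.98    0.01  -69.68] F [-1.2 -0.2  0.2] op 0.0215 30.0 q [ 66.  16. -33.   0. -41. -46.]
.3897,.2837,.0315,-69.7,0 -> [0.0705, 0.0011, 0.0001] [-0.0003, 0.0001, 0.0003]
.414,.2181,.0315,-69.7,0 -> [0.07, -0.0, -0.0] [0.0, 0.0, 0.0]
```

Emit:
carry_out --pt "0.008 0 0.0003 0 0 0" --pt "0.017 0 0.0003 0 0 0" --pt "0.026 0 0.0003 0 0 0" --pt "0.035 0.0005 0.0003 0 0 0" --pt "0.044 0.0005 0.0003 0 0 0" --pt "0.053 0.001 0.0003 0 0 0" --pt "0.062 0.001 0.0003 0 0 0" --pt "0.07 0.001 0.0003 0 0 0"

```text
clock: 7.9
tool_pos: [0.3896, 0.2836, 0.0316]
orientation: [-180.0, 0.0, -69.7]
force: [-1.5, 1.1, 1.6]
opening: 0.0217
gripper_force: 30.0
```

Emit:
carry_out --pt "0.006 0 0 0 0 0" --pt "0.012 0 0 0 0 0" --pt "0.018 0 0 0 0 0" --pt "0.024 0 0 0 0 0" --pt "0.03 0 0 0 0 0" --pt "0.036 0 0 0 0 0" --pt "0.042 0 0 0 0 0" --pt "0.048 0 0 0 0 0"

```text
clock: 8.9
tool_pos: [0.4063, 0.2388, 0.0316]
orientation: [-180.0, 0.0, -69.7]
force: [-0.8, 2.3, 1.9]
opening: 0.0218
gripper_force: 30.0
```

```bash
cat > vi.py <<'E'
from geo import *
h=np.radians(-69.7);u=np.array([np.cos(h),np.sin(h)]);v=np.array([-u[1],u[0]]);o=np.array([.4709,.0526])
T=viewer.snapshot("top")
for a,P in blobs(T,(8,50,100),(28,255,255),(255,165,320,222)): print(a,((plane("top",P.mean(0),.0148)[:2]-o)@np.c_[u,v]*1000).round(),[((plane("top",q,.0148)[:2]-o)@np.c_[u,v]*1000).round().tolist() for q in axis(P)[::2]])
from plant import telemetry
g=telemetry.get_obs();print("lip rack x,y",((g["tool_pos"][:2]-o)@np.c_[u,v]+[.2149,0])*1000)
E
python3 vi.py;python3 mv.py .4306,.173,.0315,-69.7,0
```

```text
38 [54. 51.] [[64.0, 53.0], [42.0, 50.0]]
35 [26. 50.] [[36.0, 51.0], [15.0, 49.0]]
38 [57. 28.] [[69.0, 27.0], [45.0, 28.0]]
39 [28. 27.] [[39.0, 26.0], [17.0, 29.0]]
14 [58.  9.] [[71.0, 10.0], [48.0, 8.0]]
27 [28.  5.] [[40.0, 6.0], [18.0, 5.0]]
lip rack x,y [18.48109606  3.73325093]
t 8.95 [0.4063 0.2381 0.0315] [-180.     -0.02  -69.68] F [ 1.7 -1.   3.7] op 0.0218 30.0 q [ 54.  13. -37.   0. -40. -34.]
.4306,.173,.0315,-69.7,0 -> [0.0695, -0.0002, 0.0] [-0.0001, -0.0003, 0.0003]
```

Vial a is pushed up square against vial b at rack y≈4. Keep going.

Emit:
carry_out --pt "0.004 0 0 0 0 0" --pt "0.008 0 0 0 0 0" --pt "0.012 0 0 0 0 0" --pt "0.016 0 0 0 0 0" --pt "0.02 0 0 0 0 0" --pt "0.024 0 0 0 0 0" --pt "0.028 0 0 0 0 0" --pt "0.032 0 0 0 0 0"

```text
clock: 9.95
tool_pos: [0.4173, 0.2089, 0.0315]
orientation: [-180.0, 0.0, -69.7]
force: [-0.4, 2.7, 3.7]
opening: 0.0217
gripper_force: 30.0
```

```bash
python3 vi.py;python3 mv.py .4306,.173,.0315,-69.7,0
```

```text
37 [61. 51.] [[73.0, 53.0], [50.0, 49.0]]
34 [30. 50.] [[19.0, 50.0], [41.0, 50.0]]
39 [61. 27.] [[49.0, 28.0], [73.0, 26.0]]
39 [31. 27.] [[42.0, 28.0], [19.0, 26.0]]
15 [62.  9.] [[72.0, 9.0], [51.0, 9.0]]
28 [30.  6.] [[41.0, 6.0], [19.0, 6.0]]
lip rack x,y [50.19782451  3.77903689]
t 10.0 [0.4173 0.2084 0.0315] [-180.     -0.02  -69.68] F [0.4 0.4 4.2] op 0.0214 30.0 q [ 51.  12. -38.   0. -40. -31.]
.4306,.173,.0315,-69.7,0 -> [0.0378, -0.0002, 0.0] [-0.0001, -0.0003, 0.0004]
```

Emit:
carry_out --pt "0.005 0 0 0 0 0" --pt "0.01 0 0 0 0 0" --pt "0.015 0 0 0 0 0" --pt "0.02 0 0 0 0 0" --pt "0.024 0 0 0 0 0" --pt "0.028 0 0 0 0 0" --pt "0.032 0 0 0 0 0" --pt "0.036 0 0 0 0 0"

```text
clock: 11.0
tool_pos: [0.4298, 0.1751, 0.0315]
orientation: [-180.0, 0.0, -69.7]
force: [-1.8, 2.7, 3.5]
opening: 0.0217
gripper_force: 30.0
```

```bash
python3 vi.py;python3 mv.py
```

```text
28 [56. 50.] [[69.0, 49.0], [46.0, 52.0]]
33 [30. 50.] [[41.0, 50.0], [19.0, 50.0]]
33 [57. 27.] [[69.0, 28.0], [46.0, 26.0]]
39 [31. 27.] [[42.0, 26.0], [18.0, 29.0]]
15 [56.  9.] [[68.0, 9.0], [47.0, 9.0]]
29 [30.  5.] [[41.0, 5.0], [19.0, 6.0]]
65 [-80.   3.] [[-85.0, -43.0], [-74.0, 53.0]]
lip rack x,y [86.17305408  3.78884231]
t 11.05 [0.4298 0.1746 0.0315] [-180.     -0.02  -69.67] F [1.4 0.  4.3] op 0.022 30.0 q [ 47.  12. -38.   0. -40. -26.]
```

Both vials lie over the pan floor (rack x≈30 and 57, pan 13 to 86). Draw back flat, then tilt the lip up and lift slightly.

Emit:
carry_out --pt "-0.001 0 -0.0003 0 0 0" --pt "-0.003 0 -0.0003 0 0 0" --pt "-0.006 0 -0.0003 0 0 0" --pt "-0.009 0 -0.0003 0 0 0" --pt "-0.012 0 -0.0003 0 0 0" --pt "-0.015 0 -0.0003 0 0 0" --pt "-0.018 0 -0.0003 0 0 0" --pt "-0.021 0 -0.0003 0 0 0"

```text
clock: 12.05
tool_pos: [0.4223, 0.1953, 0.0318]
orientation: [-180.0, 0.0, -69.7]
force: [0.1, -0.6, -0.4]
opening: 0.0215
gripper_force: 30.0
```

```bash
python3 vi.py;python3 mv.py
```

```text
34 [35. 51.] [[48.0, 49.0], [25.0, 52.0]]
21 [14. 50.] [[15.0, 58.0], [13.0, 43.0]]
40 [36. 27.] [[48.0, 29.0], [24.0, 26.0]]
20 [14. 27.] [[17.0, 36.0], [12.0, 18.0]]
15 [36.  8.] [[48.0, 9.0], [25.0, 8.0]]
15 [14.  6.] [[17.0, -0.0], [12.0, 12.0]]
37 [-107.   -9.] [[-98.0, 18.0], [-116.0, -34.0]]
lip rack x,y [63.95371862  3.99718931]
t 12.1 [0.4223 0.1956 0.0318] [-179.97    0.01  -69.67] F [ 0.2 -0.2 -1.5] op 0.0217 30.0 q [ 49.  12. -38.  -0. -40. -29.]
```

Emit:
carry_out --pt "-0.001 0 -0.001 0 0.008 0" --pt "-0.003 0 -0.002 0 0.016 0" --pt "-0.005 0 -0.0035 0 0.026 0" --pt "-0.007 0 -0.005 0 0.036 0" --pt "-0.009 0 -0.0065 0 0.046 0" --pt "-0.011 0 -0.008 0 0.056 0" --pt "-0.013 0 -0.0095 0 0.066 0" --pt "-0.015 0 -0.0105 0 0.07 0"

```text
clock: 13.1
tool_pos: [0.4171, 0.2093, 0.0424]
orientation: [-180.0, -4.0, -69.7]
force: [0.1, 0.6, -2.2]
opening: 0.0216
gripper_force: 30.0
```

```bash
python3 vi.py;python3 mv.py
```

```text
30 [17. 52.] [[27.0, 61.0], [8.0, 44.0]]
34 [-10.  50.] [[0.0, 51.0], [-21.0, 50.0]]
27 [17. 27.] [[15.0, 36.0], [20.0, 17.0]]
37 [-10.  26.] [[1.0, 26.0], [-21.0, 27.0]]
27 [-10.   5.] [[1.0, 4.0], [-21.0, 5.0]]
lip rack x,y [49.01935105  4.0807174 ]
t 13.15 [0.4172 0.2096 0.0425] [-179.96   -4.02  -69.66] F [-0.   0.5 -2. ] op 0.0217 30.0 q [ 54.  12. -39.   5. -42. -38.]
```

Both vials came along, against the back wall (rack x -10 and 17, pan from -24). Withdraw level.

```bash
python3 mv.py .3894,.2846,.045,-69.7,-4 .3616,.3596,.047,-69.7,-5
```

```text
t 13.15 [0.4172 0.2096 0.0425] [-179.96   -4.02  -69.66] F [-0.   0.5 -2. ] op 0.0217 30.0 q [ 54.  12. -39.   5. -42. -38.]
.3894,.2846,.045,-69.7,-4 -> [-0.0796, -0.0, -0.0081] [-0.0007, -0.0004, 0.0007]
.3616,.3596,.047,-69.7,-5 -> [-0.0797, 0.0001, -0.0076] [0.0, 0.0175, 0.0]
```

Emit:
carry_out --pt "-0.006 0 -0.0005 0 0 0" --pt "-0.016 0 -0.0013 0 0 0" --pt "-0.027 0 -0.0023 0 0 0" --pt "-0.038 0 -0.0034 0 0 0" --pt "-0.049 0 -0.0045 0 0 0" --pt "-0.06 0 -0.006 0 0 0" --pt "-0.07 0 -0.007 0 0 0" --pt "-0.08 0 -0.0081 0 0 0"

```text
clock: 14.15
tool_pos: [0.389, 0.2851, 0.0448]
orientation: [-180.0, -4.0, -69.7]
force: [-0.7, 0.3, -1.3]
opening: 0.0216
gripper_force: 30.0
```

Emit:
carry_out --pt "-0.01 0 -0.0008 0 0.002 0" --pt "-0.02 0 -0.0017 0 0.004 0" --pt "-0.03 0 -0.0026 0 0.007 0" --pt "-0.04 0 -0.0036 0 0.01 0" --pt "-0.05 0 -0.0046 0 0.012 0" --pt "-0.06 0 -0.0056 0 0.014 0" --pt "-0.07 0 -0.0066 0 0.016 0" --pt "-0.08 0 -0.0076 0 0.0175 0"

```text
clock: 15.15
tool_pos: [0.3611, 0.3605, 0.0468]
orientation: [-180.0, -5.0, -69.7]
force: [0.1, 0.8, -2.8]
opening: 0.0216
gripper_force: 30.0
```

```bash
python3 mv.py .3616,.3596,.13,-69.7,-6 ; python3 - <<'E'
from geo import *
T=viewer.snapshot("top")[165:255,160:320,::-1]
cv2.imwrite("pics/c5.png",cv2.resize(T,None,fx=4,fy=4,interpolation=cv2.INTER_CUBIC))
E
```

```text
t 15.15 [0.3611 0.3605 0.0468] [-179.98   -5.02  -69.68] F [ 0.1  0.8 -2.8] op 0.0216 30.0 q [ 70.  16. -32.   5. -46. -53.]
.3616,.3596,.13,-69.7,-6 -> [0.0082, -0.0002, -0.0828] [-0.0004, 0.0172, 0.0004]
```

View pics/c5.png

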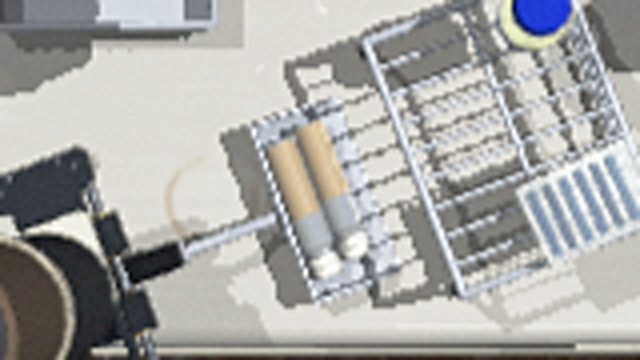

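Both vials lie side by side in the pan (crop px (300,205) and (330,190)), well clear of the rack. Now lift and swing toward the tray.

```bash
cat > tip.py <<'E'
import numpy as np,sys
for f,z in((-6,.065),(0,.060),(8,.055),(14,.050),(20,.050),(28,.048),(34,.048)):
    a=np.radians(f);print(f,round(.595-(.2149*np.cos(a)-.0317*np.sin(a)),4),round(z+.2149*np.sin(a)+.0317*np.cos(a),4))
E
python3 tip.py; python3 mv.py .3611,.3600,.18,-69.7,-6 .375,.365,.18,-35,-6 .378,.372,.18,0,-6 .378,.372,.074,0,-6
```

```text
-6 0.378 0.0741
0 0.3801 0.0917
8 0.3866 0.1163
14 0.3942 0.1327
20 0.4039 0.1533
28 0.4201 0.1769
34 0.4346 0.1945
t 15.2 [0.3612 0.3617 0.0469] [-179.94   -4.99  -69.65] F [-0.2  2.5 -2.1] op 0.0214 30.0 q [ 70.  16. -32.   5. -46. -53.]
.3611,.3600,.18,-69.7,-6 -> [0.0131, 0.0005, -0.1324] [-0.0012, 0.0177, 0.0009]
.375,.365,.18,-35,-6 -> [0.0001, -0.0148, 0.0] [0.0633, 0.0, -0.6023]
.378,.372,.18,0,-6 -> [-0.0015, -0.0075, -0.0002] [0.0639, 0.0, -0.6075]
.378,.372,.074,0,-6 -> [-0.0111, -0.0, 0.1054] [0.0, 0.0, 0.0]
```

Emit:
carry_out --pt "0.0005 0 -0.006 0 0.002 0" --pt "0.002 0 -0.02 0 0.004 0" --pt "0.004 0 -0.04 0 0.006 0" --pt "0.006 0 -0.06 0 0.009 0" --pt "0.008 0 -0.08 0 0.012 0" --pt "0.01 0 -0.1 0 0.014 0" --pt "0.012 0 -0.12 0 0.016 0" --pt "0.0131 0 -0.1324 0 0.0177 0"

```text
clock: 16.2
tool_pos: [0.3622, 0.3585, 0.1819]
orientation: [-179.9, -5.9, -69.7]
force: [0.6, -0.3, -1.6]
opening: 0.0216
gripper_force: 30.0
```

Emit:
carry_out --pt "0 -0.0007 0 0.003 0 -0.03" --pt "0 -0.002 0 0.009 0 -0.09" --pt "0 -0.004 0 0.018 0 -0.17" --pt "0 -0.006 0 0.027 0 -0.26" --pt "0 -0.008 0 0.036 0 -0.345" --pt "0 -0.01 0 0.045 0 -0.43" --pt "0 -0.0125 0 0.054 0 -0.517" --pt "0 -0.0148 0 0.0633 0 -0.6023"

```text
clock: 17.2
tool_pos: [0.3755, 0.3629, 0.1789]
orientation: [179.9, -6.0, -34.7]
force: [-0.3, -0.5, -1.4]
opening: 0.0217
gripper_force: 30.0
```

```bash
python3 mv.py .378,.372,.18,0,-6 .378,.372,.074,0,-6
```

```text
t 17.2 [0.3755 0.3629 0.1789] [179.89  -6.05 -34.74] F [-0.3 -0.5 -1.4] op 0.0217 30.0 q [ 70.   7. -24.   7. -61. -18.]
.378,.372,.18,0,-6 -> [-0.003, -0.0089, -0.0015] [0.0654, -0.0002, -0.603]
.378,.372,.074,0,-6 -> [-0.0111, -0.0, 0.1054] [0.0, 0.0, 0.0]
```

Emit:
carry_out --pt "-0.0004 -0.001 0 0.008 0 -0.077" --pt "-0.0008 -0.002 0 0.016 0 -0.154" --pt "-0.0012 -0.0035 -0.0005 0.025 0 -0.23" --pt "-0.0016 -0.005 -0.0008 0.034 0 -0.31" --pt "-0.002 -0.0065 -0.001 0.043 0 -0.39" --pt "-0.0025 -0.0078 -0.0012 0.052 0 -0.48" --pt "-0.003 -0.0086 -0.0015 0.061 0 -0.56" --pt "-0.003 -0.0089 -0.0015 0.0654 0 -0.603"

```text
clock: 18.2
tool_pos: [0.3779, 0.3719, 0.18]
orientation: [180.0, -6.0, -0.1]
force: [0.3, 0.4, -1.6]
opening: 0.0216
gripper_force: 30.0
```

```bash
python3 mv.py .378,.372,.095,0,-6 .3801,.372,.0917,0,0 ; python3 - <<'E'
from geo import *
S=viewer.snapshot("scene")[140:300,110:310,::-1]
T=viewer.snapshot("top")[110:240,120:270,::-1]
a=cv2.resize(T,(400,347),interpolation=cv2.INTER_CUBIC);b=cv2.resize(S,(400,320),interpolation=cv2.INTER_CUBIC)
cv2.imwrite("pics/c6.png",np.hstack([a[:320],b]))
E
```

```text
t 18.2 [0.3779 0.3719 0.18  ] [179.99  -6.01  -0.05] F [ 0.3  0.4 -1.6] op 0.0216 30.0 q [ 70.   5. -26.   7. -57.  16.]
.378,.372,.095,0,-6 -> [-0.0088, -0.0001, 0.0846] [0.0002, -0.0002, -0.0009]
.3801,.372,.0917,0,0 -> [0.0017, -0.0, 0.0035] [0.0, -0.1047, -0.0]
```

View pics/c6.png

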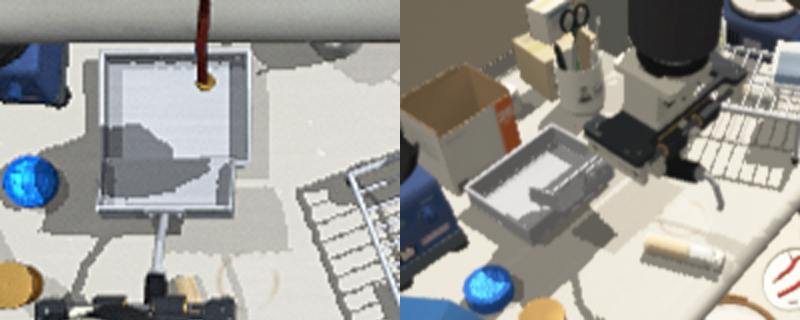

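The pan looks empty. A vial is lying on the bench at about scene crop (685,252). I'll locate the vials numerically before spending the last picture.

```bash
python3 - <<'E'
from geo import *
from plant import telemetry
np.set_printoptions(suppress=True,precision=3)
for n in("top","scene"):
    im=viewer.snapshot(n);np.save(n+"7.npy",im)
    for a,P in blobs(im,(8,50,100),(28,255,255),(100,110,330,300),15):
        e=axis(P);print(n,a,np.array(e).round(0).tolist(),*[plane(n,q,.0138)[:2] for q in e])
o=telemetry.get_obs();print(o["force"],o["moment"])
E
```

```text
top 22 [[200.0, 140.0], [197.0, 141.0], [194.0, 143.0]] [0.662 0.33 ] [0.658 0.339] [0.652 0.349]
top 38 [[296.0, 179.0], [299.0, 177.0], [302.0, 174.0]] [0.532 0.02 ] [0.541 0.011] [0.55  0.002]
top 41 [[305.0, 182.0], [301.0, 184.0], [298.0, 185.0]] [ 0.524 -0.008] [0.518 0.003] [0.513 0.014]
top 297 [[114.0, 218.0], [124.0, 216.0], [136.0, 214.0]] [0.411 0.605] [0.416 0.573] [0.422 0.535]
top 73 [[187.0, 214.0], [190.0, 219.0], [192.0, 224.0]] [0.423 0.37 ] [0.408 0.362] [0.389 0.353]
top 321 [[115.0, 262.0], [142.0, 261.0], [164.0, 259.0]] [0.27 0.6 ] [0.275 0.512] [0.279 0.444]
top 267 [[123.0, 294.0], [137.0, 294.0], [152.0, 294.0]] [0.169 0.573] [0.169 0.527] [0.169 0.481]
scene 7664 [[100.0, 194.0], [144.0, 151.0], [205.0, 92.0]] [0.988 0.417] [1.089 0.147] [ 1.304 -0.433]
scene 193 [[195.0, 154.0], [200.0, 162.0], [205.0, 173.0]] [0.903 0.039] [0.848 0.07 ] [0.782 0.107]
scene 158 [[231.0, 263.0], [242.0, 266.0], [253.0, 269.0]] [0.426 0.373] [0.395 0.363] [0.365 0.353]
scene 128 [[270.0, 287.0], [282.0, 292.0], [298.0, 298.0]] [0.292 0.373] [0.259 0.366] [0.219 0.357]
scene 228 [[169.0, 295.0], [181.0, 294.0], [192.0, 294.0]] [0.485 0.548] [0.462 0.528] [0.44 0.51]
[ 0.085 -0.01  -1.75 ] [-0.06   0.697 -0.04 ]
```

```bash
python3 - <<'E'
from geo import *
def proj(n,p):
    E=np.linalg.inv(C[n]["extrinsics"]);q=C[n]["intrinsics"]@(E[:3,:3]@p+E[:3,3]);return (q[:2]/q[2]).round(1)
tcp=np.array([.3779,.3719,.18])
for f in(-20,-6,10,20):
    a=np.radians(f)
    for nm,x,y,z in(("lipL",.0375,.075,.0),("lipR",.0375,-.075,0),("backL",-.037,.075,.033),("backR",-.037,-.075,.033)):
        X=x+.1774;Z=z-.0317
        p=tcp+[X*np.cos(a)+Z*np.sin(a),y,-X*np.sin(a)+Z*np.cos(a)]
        print(f,nm,"top",proj("top",p),"scene",proj("scene",p))
T=cv2.resize(np.load("top7.npy")[110:240,170-45:320,::-1],(585,390),interpolation=cv2.INTER_CUBIC)
S=cv2.resize(np.load("scene7.npy")[200:270,150:230,::-1],None,fx=2.6,fy=2.6,interpolation=cv2.INTER_CUBIC)
im=np.zeros((390,800,3),np.uint8);im[:,:585]=T;im[:S.shape[0],590:590+S.shape[1]]=S;cv2.imwrite("pics/c7.png",im)
E
```

```text
-20 lipL top [149.1 153.6] scene [156.8 195.9]
-20 lipR top [203.2 153.4] scene [199.3 168. ]
-20 backL top [148.4 182.7] scene [178.8 207.2]
-20 backR top [202.9 182.4] scene [221.1 176.8]
-6 lipL top [153.2 154.4] scene [159.7 210.9]
-6 lipR top [205.1 154.2] scene [200.4 182.6]
-6 backL top [151.1 180.6] scene [178.7 216. ]
-6 backR top [204.2 180.4] scene [219.8 185.6]
10 lipL top [157.4 160.4] scene [166.5 228.9]
10 lipR top [207.2 160.3] scene [205.4 199.9]
10 backL top [154.  181.9] scene [181.3 227.6]
10 backR top [205.6 181.7] scene [221.2 196.8]
20 lipL top [159.6 166.6] scene [172.5 240.2]
20 lipR top [208.3 166.4] scene [210.2 210.6]
20 backL top [155.7 184.4] scene [184.4 235.2]
20 backR top [206.4 184.2] scene [223.5 204.1]
```

View pics/c7.png

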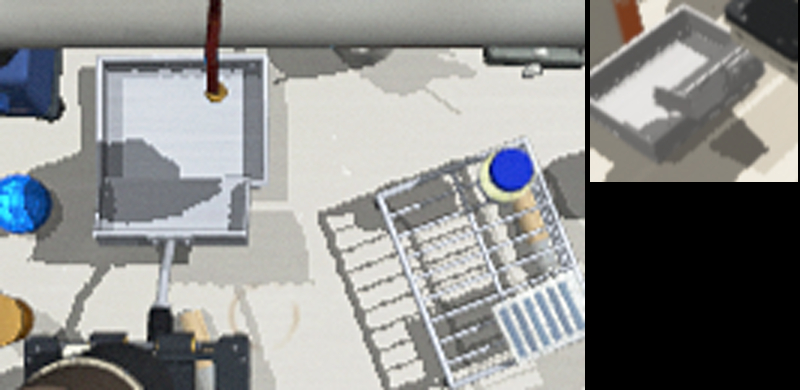

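The scoop slipped about 30° in the grip during the lift (torque too large at that grip point), and the vials slid off. One is on the bench near (0.375,0.356), nearly parallel to the rack's width. The other is back at the guard (rack x≈64, y≈+4).

Recovery:
1. Realign the scoop.
2. Push the first vial into the rack.
3. Scoop both again.
4. Draw out, set down, and regrip close to the pan before lifting.

```bash
cat > rk.py <<'E'
# rack-frame pose of grasp point -> mv.py args: lip rack x (mm), y (mm), grip scoop x (mm), z of scoop base (mm), tool pitch deg
import sys,numpy as np
h=np.radians(-69.7);u=np.array([np.cos(h),np.sin(h)]);v=np.array([-u[1],u[0]]);o=np.array([.4709,.0526])
def pose(L,y,gx,zb,p):
    a=np.radians(p);X=(L-37.5+gx)/1000-.019*np.sin(a)
    q=o+u*X+v*y/1000
    return "%.4f,%.4f,%.4f,-69.7,%g"%(q[0],q[1],zb/1000+.0507-.019*np.cos(a),p)
if __name__=="__main__":print(*[pose(*map(float,a.split(","))) for a in sys.argv[1:]])
E
A=$(python3 rk.py=0 2>/dev/null; python3 rk.py -- 2>/dev/null); B=$(python3 -c "
from rk import pose
print(pose(-362,8,-177.4,170,-28),pose(-362,8,-177.4,30,-28),pose(-362,8,-177.4,8,-28),pose(-362,8,-177.4,0,0))")
python3 mv.py .378,.372,.28,0,-28 .33,.48,.25,-35,-28 $B
```

```text
t 18.4 [0.3781 0.3721 0.1804] [-179.97   -6.03   -0.26] F [ 0.1 -0.  -1.8] op 0.0215 30.0 q [ 70.   5. -26.   7. -57.  16.]
.378,.372,.28,0,-28 -> [0.0104, 0.0001, -0.099] [0.0009, 0.3834, -0.0045]
.33,.48,.25,-35,-28 -> [-0.0565, -0.108, 0.004] [-0.2868, -0.0, 0.5394]
0.2814,0.5881,0.2039,-69.7,-28 -> [-0.1115, -0.0607, -0.0071] [-0.2843, -0.0, 0.5347]
0.2814,0.5881,0.0639,-69.7,-28 -> [-0.0657, -0.0, 0.1236] [0.0, 0.0, 0.0]
0.2814,0.5881,0.0419,-69.7,-28 -> [-0.0103, -0.0, 0.0194] [0.0, 0.0, 0.0]
0.2783,0.5964,0.0317,-69.7,0 -> [-0.0126, 0.0, 0.0048] [0.0, -0.4887, -0.0]
```

Emit:
carry_out --pt "0.001 0 -0.006 0 0.03 0" --pt "0.002 0 -0.017 0 0.08 0" --pt "0.003 0 -0.03 0 0.13 0" --pt "0.005 0 -0.045 0 0.19 0" --pt "0.007 0 -0.06 0 0.25 0" --pt "0.008 0 -0.075 0 0.31 0" --pt "0.009 0 -0.09 0 0.35 0" --pt "0.0104 0 -0.099 0 0.3834 0"

```text
clock: 19.4
tool_pos: [0.3779, 0.3726, 0.2811]
orientation: [-179.8, -28.1, -0.3]
force: [0.4, -0.6, -2.4]
opening: 0.0213
gripper_force: 30.0
```

Emit:
carry_out --pt "-0.007 -0.013 0 -0.036 0 0.067" --pt "-0.014 -0.027 0.001 -0.072 0 0.135" --pt "-0.021 -0.04 0.001 -0.108 0 0.202" --pt "-0.028 -0.054 0.002 -0.143 0 0.27" --pt "-0.035 -0.067 0.002 -0.179 0 0.337" --pt "-0.042 -0.081 0.003 -0.215 0 0.404" --pt "-0.049 -0.095 0.003 -0.251 0 0.472" --pt "-0.0565 -0.108 0.004 -0.2868 0 0.5394"

```text
clock: 20.4
tool_pos: [0.3302, 0.4814, 0.2501]
orientation: [-179.9, -28.0, -35.4]
force: [-1.1, -0.1, -0.9]
opening: 0.0218
gripper_force: 30.0
```

```bash
python3 mv.py 0.2814,0.5881,0.2039,-69.7,-28
```

```text
t 20.4 [0.3302 0.4814 0.2501] [-179.9   -27.97  -35.44] F [-1.1 -0.1 -0.9] op 0.0218 30.0 q [ 90.  15. -17.  23. -77. -44.]
0.2814,0.5881,0.2039,-69.7,-28 -> [-0.1115, -0.0587, -0.0068] [-0.2824, 0.001, 0.5281]
```

Emit:
carry_out --pt "-0.014 -0.007 -0.001 -0.035 0 0.066" --pt "-0.028 -0.014 -0.002 -0.07 0 0.132" --pt "-0.042 -0.022 -0.003 -0.106 0 0.198" --pt "-0.056 -0.029 -0.003 -0.141 0 0.264" --pt "-0.07 -0.037 -0.004 -0.176 0 0.33" --pt "-0.084 -0.044 -0.005 -0.212 0 0.396" --pt "-0.098 -0.052 -0.006 -0.247 0 0.462" --pt "-0.1115 -0.0587 -0.0068 -0.2824 0.001 0.5281"

```text
clock: 21.4
tool_pos: [0.2812, 0.588, 0.2035]
orientation: [180.0, -28.0, -69.7]
force: [-0.0, 0.5, -0.2]
opening: 0.0217
gripper_force: 30.0
```

```bash
cat > look.py <<'E'
from geo import *
from plant import telemetry
h=np.radians(-69.7);u=np.array([np.cos(h),np.sin(h)]);v=np.array([-u[1],u[0]]);o=np.array([.4709,.0526])
def rf(n,p,z):return ((plane(n,p,z)[:2]-o)@np.c_[u,v]*1000).round().tolist()
def pan(T,z,box):
    b=cv2.cvtColor(T,cv2.COLOR_RGB2LAB).astype(int)
    m=((b[:,:,2]<126)&(b[:,:,0]>90)).astype(np.uint8)
    k=np.zeros_like(m);x0,y0,x1,y1=box;k[y0:y1,x0:x1]=m[y0:y1,x0:x1]
    k=cv2.morphologyEx(k,cv2.MORPH_OPEN,np.ones((3,3),np.uint8))
    n,l,s,c=cv2.connectedComponentsWithStats(k);i=1+np.argmax(s[1:,4]);P=np.argwhere(l==i)[:,::-1].astype(float)
    W=np.array([rf("top",p,z) for p in P]);print("pan",s[i],"x",np.percentile(W[:,0],[1,50,99]).round(),"y",np.percentile(W[:,1],[1,50,99]).round())
def tan(T,n="top",box=(150,165,320,245),amin=12):
    for a,P in blobs(T,(8,50,100),(28,255,255),box,amin):
        e=axis(P);print(n,a,P.mean(0).round(),[rf(n,q,.0148) for q in e])
E
python3 mv.py 0.2814,0.5881,0.0639,-69.7,-28; python3 - <<'E'
from look import *
T=viewer.snapshot("top");np.save("t8.npy",T)
tan(T);tan(viewer.snapshot("scene"),"scene",(215,180,300,285),30)
pan(T,.12,(150,190,240,250))
E
```

```text
t 21.4 [0.2812 0.588  0.2035] [180.   -28.03 -69.7 ] F [-0.   0.5 -0.2] op 0.0217 30.0 q [ 88.  33.  11.  10. -94. -69.]
0.2814,0.5881,0.0639,-69.7,-28 -> [-0.0656, -0.0003, 0.1232] [0.0001, -0.0005, -0.0]
top 38 [299. 177.] [[75.0, 56.0], [63.0, 51.0], [51.0, 47.0]]
top 40 [302. 183.] [[75.0, 30.0], [63.0, 28.0], [52.0, 26.0]]
top 13 [304. 189.] [[74.0, 10.0], [64.0, 9.0], [54.0, 9.0]]
top 136 [172. 229.] [[-375.0, 66.0], [-375.0, 37.0], [-376.0, 8.0]]
scene 35 [273. 183.] [[85.0, 49.0], [66.0, 51.0], [44.0, 53.0]]
scene 34 [280. 184.] [[86.0, 27.0], [64.0, 26.0], [45.0, 25.0]]
scene 615 [289. 271.] [[-205.0, -113.0], [-299.0, -92.0], [-366.0, -78.0]]
scene 103 [232. 282.] [[-380.0, 68.0], [-376.0, 44.0], [-371.0, 9.0]]
pan [150 216  24  34 617] x [-435. -398. -373.] y [-19.  29.  84.]
```

Emit:
carry_out --pt "0 0 0 0 0 0" --pt "0 0 0 0 0 0" --pt "-0.008 0 -0.004 0 0 0" --pt "-0.016 0 -0.008 0 0 0" --pt "-0.024 0 -0.013 0 0 0" --pt "-0.032 0 -0.017 0 0 0"

```text
clock: 22.25
tool_pos: [0.2684, 0.6221, 0.2044]
orientation: [-180.0, -28.0, -69.5]
force: [-0.3, 0.6, -1.9]
opening: 0.0216
gripper_force: 30.0
```

```bash
python3 mv.py; python3 - <<'E'
from look import *
T=viewer.snapshot("top");np.save("t9.npy",T)
tan(T,box=(150,200,240,245));tan(viewer.snapshot("scene"),"scene",(215,210,262,299),30)
E
```

```text
t 22.25 [0.2684 0.6221 0.2044] [-180.    -28.    -69.53] F [-0.3  0.6 -1.9] op 0.0216 30.0 q [ 89.  36.  16.  10. -96. -70.]
top 134 [176. 228.] [[-361.0, 66.0], [-362.0, 36.0], [-363.0, 7.0]]
scene 127 [236. 280.] [[-366.0, 67.0], [-367.0, 35.0], [-367.0, 5.0]]
```

```bash
python3 - <<'E'
from look import *
T=viewer.snapshot("top")
for r in range(236,256,2):print(r,T[r,215],T[r,262],plane("top",(215,r),0)[0].round(3))
tan(T,box=(150,200,240,245))
E
python3 mv.py $(python3 -c "
from rk import pose
print(pose(-412,8,-177.4,40,-28),pose(-412,8,-177.4,6,-28),pose(-412,8,-177.4,0,0))")
```

```text
236 [219 219 209] [228 227 220] 0.351
238 [222 221 214] [121 121 116] 0.345
240 [220 220 212] [118 115 110] 0.338
242 [218 218 208] [226 224 219] 0.332
244 [222 221 215] [225 221 217] 0.326
246 [221 222 214] [232 229 224] 0.319
248 [204 202 196] [203 202 193] 0.313
250 [162 162 156] [158 157 151] 0.306
252 [198 192 181] [173 170 161] 0.3
254 [56 45 40] [48 35 31] 0.294
top 135 [177. 227.] [[-359.0, 66.0], [-361.0, 36.0], [-362.0, 6.0]]
t 22.4 [0.2685 0.6217 0.2039] [179.98 -28.03 -69.51] F [-0.1 -0.5 -0.9] op 0.0216 30.0 q [ 89.  36.  16.  10. -96. -70.]
0.2640,0.6350,0.0739,-69.7,-28 -> [-0.0734, -0.0005, 0.1082] [-0.0013, -0.0005, 0.003]
0.2640,0.6350,0.0399,-69.7,-28 -> [-0.016, -0.0, 0.03] [0.0, 0.0, 0.0]
0.2609,0.6433,0.0317,-69.7,0 -> [-0.0117, 0.0, 0.0031] [0.0, -0.4887, -0.0]
```

Emit:
carry_out --pt "-0.009 0 0.0135 0 0 0" --pt "-0.018 0 0.027 0 0 0" --pt "-0.027 0 0.04 0 0 0" --pt "-0.036 0 0.054 0 0 0" --pt "-0.046 0 0.068 0 0 0.001" --pt "-0.055 0 0.081 0 0 0.002" --pt "-0.064 0 0.095 0 0 0.003" --pt "-0.0734 -0.0005 0.1082 0 0 0.003"

```text
clock: 23.4
tool_pos: [0.2643, 0.6347, 0.0734]
orientation: [-179.9, -28.0, -69.7]
force: [-0.3, 0.4, -0.8]
opening: 0.022
gripper_force: 30.0
```

```bash
python3 - <<'E'
from look import *
T=viewer.snapshot("top");np.save("t10.npy",T)
tan(T,box=(150,200,240,245))
pan(T,.04,(140,190,200,255))
S=viewer.snapshot("scene");tan(S,"scene",(215,210,262,299),30);np.save("s10.npy",S)
for f in(-10,0,10,20):
    # expected lip/back rack x for scoop pitch f (G at rack x -627, z .0907)
    a=np.radians(f);print(f,"lip x",round(-627+214.9*np.cos(a)-50.7*np.sin(a)),"z",round(90.7-214.9*np.sin(a)-50.7*np.cos(a)),"back x",round(-627+140.4*np.cos(a)-17.7*np.sin(a)),"z",round(90.7-140.4*np.sin(a)-17.7*np.cos(a)))
E
python3 mv.py 0.2640,0.6350,0.0399,-69.7,-28
```

```text
top 137 [177. 227.] [[-360.0, 66.0], [-360.0, 36.0], [-361.0, 6.0]]
pan [140 221  27  34 702] x [-487. -445. -414.] y [-25.  26.  81.]
scene 189 [236. 278.] [[-360.0, 70.0], [-362.0, 37.0], [-364.0, 5.0]]
-10 lip x -407 z 78 back x -486 z 98
0 lip x -412 z 40 back x -487 z 73
10 lip x -424 z 3 back x -492 z 49
20 lip x -442 z -30 back x -501 z 26
t 23.5 [0.264  0.6336 0.072 ] [179.97 -28.17 -69.7 ] F [-0.2 -0.3 -2.1] op 0.0215 30.0 q [ 89.  42.  10.  10. -84. -72.]
0.2640,0.6350,0.0399,-69.7,-28 -> [-0.0163, -0.0005, 0.0276] [0.0004, -0.0029, 0.0]
```

The scoop is near level and the vial has come to rest at rack x≈-361. Lower, then rotate the tool upright about the handle.

Emit:
carry_out --pt "-0.003 0 0.005 0 0 0" --pt "-0.006 0 0.011 0 0 0" --pt "-0.01 0 0.017 0 0 0" --pt "-0.013 0 0.022 0 0 0" --pt "-0.016 0 0.0276 0 0 0" --pt "-0.018 0 0.031 0 0 0" --pt "-0.0185 0 0.032 0 0 0"

```text
clock: 24.38
tool_pos: [0.2639, 0.6358, 0.0372]
orientation: [-179.9, -28.0, -69.7]
force: [0.2, 0.5, -1.3]
opening: 0.0217
gripper_force: 30.0
```

```bash
python3 mv.py $(python3 -c "
from rk import pose
print(pose(-412,8,-177.4,1,-18),pose(-412,8,-177.4,0,-9),pose(-412,8,-177.4,-.5,0))")
```

```text
t 24.38 [0.2639 0.6358 0.0372] [-179.92  -28.02  -69.73] F [ 0.2  0.5 -1.3] op 0.0217 30.0 q [ 89.  44.   8.  10. -81. -73.]
0.2629,0.6378,0.0336,-69.7,-18 -> [-0.0037, 0.0003, 0.0021] [-0.0012, -0.1749, -0.0004]
0.2619,0.6406,0.0319,-69.7,-9 -> [-0.0034, -0.0, 0.0007] [0.0, -0.1571, -0.0]
0.2609,0.6433,0.0312,-69.7,0 -> [-0.003, 0.0, 0.0002] [0.0, -0.1571, 0.0]
```

Emit:
carry_out --pt "-0.001 0 0.0005 0 -0.045 0" --pt "-0.002 0 0.001 0 -0.09 0" --pt "-0.003 0 0.0016 0 -0.13 0" --pt "-0.0037 0 0.0021 0 -0.175 0"

```text
clock: 24.88
tool_pos: [0.2632, 0.6384, 0.0347]
orientation: [-179.9, -17.9, -69.7]
force: [-0.2, 1.3, 0.5]
opening: 0.0218
gripper_force: 30.0
```

Emit:
carry_out --pt "-0.001 0 0.0002 0 -0.04 0" --pt "-0.002 0 0.0004 0 -0.08 0" --pt "-0.003 0 0.0006 0 -0.12 0" --pt "-0.0034 0 0.0007 0 -0.157 0"

```text
clock: 25.38
tool_pos: [0.2623, 0.6412, 0.0332]
orientation: [-179.9, -8.9, -69.7]
force: [-0.6, 0.5, -0.4]
opening: 0.0218
gripper_force: 30.0
```

Emit:
carry_out --pt "-0.001 0 0 0 -0.04 0" --pt "-0.002 0 0.0001 0 -0.08 0" --pt "-0.003 0 0.0002 0 -0.12 0" --pt "-0.003 0 0.0002 0 -0.157 0" --pt "-0.003 0 0.0004 0 -0.157 0"

```text
clock: 26.0
tool_pos: [0.2615, 0.6432, 0.0321]
orientation: [-179.9, 0.1, -69.7]
force: [-0.3, -1.1, 1.8]
opening: 0.0215
gripper_force: 30.0
```

```bash
python3 - <<'E'
from look import *
T=viewer.snapshot("top");np.save("t11.npy",T)
tan(T)
pan(T,.012,(140,190,200,255))
E
python3 mv.py $(python3 -c "
from rk import pose
print(pose(-412,8,-177.4,0,0),pose(-340,8,-177.4,0,0))")
```

```text
top 39 [299. 177.] [[74.0, 54.0], [63.0, 52.0], [51.0, 49.0]]
top 41 [302. 184.] [[75.0, 31.0], [63.0, 28.0], [50.0, 25.0]]
top 14 [304. 189.] [[74.0, 9.0], [63.0, 9.0], [51.0, 9.0]]
top 133 [177. 227.] [[-360.0, 66.0], [-361.0, 36.0], [-361.0, 7.0]]
pan [140 221  31  34 789] x [-488. -445. -410.] y [-30.  27.  81.]
t 26.05 [0.2614 0.6433 0.0319] [-179.9   -0.   -69.7] F [ 0.  -0.5  0.9] op 0.0214 30.0 q [ 84.  30.  -8.   0. -52. -64.]
0.2609,0.6433,0.0317,-69.7,0 -> [-0.0002, 0.0005, 0.0002] [-0.0017, -0.0, -0.0001]
0.2859,0.5758,0.0317,-69.7,0 -> [0.072, -0.0, -0.0] [0.0, 0.0, 0.0]
```

Flat again. Push the vial ahead toward the rack.

Emit:
carry_out --pt "0.004 0 0 0 0 0" --pt "0.01 0 0 0 0 0" --pt "0.017 0 0 0 0 0" --pt "0.024 0 0 0 0 0" --pt "0.031 0 0 0 0 0" --pt "0.038 0 0 0 0 0" --pt "0.046 0 0 0 0 0" --pt "0.054 0 0 0 0 0"

```text
clock: 27.05
tool_pos: [0.28, 0.5924, 0.0314]
orientation: [-179.9, 0.0, -69.7]
force: [-0.8, 2.2, 2.4]
opening: 0.0214
gripper_force: 30.0
```

Emit:
carry_out --pt "0.008 0 0 0 0 0" --pt "0.016 0 0 0 0 0" --pt "0.024 0 0 0 0 0" --pt "0.032 0 0 0 0 0" --pt "0.04 0 0 0 0 0" --pt "0.048 0 0 0 0 0" --pt "0.056 0 0 0 0 0" --pt "0.064 0 0 0 0 0"

```text
clock: 28.05
tool_pos: [0.3022, 0.5324, 0.0313]
orientation: [-179.9, 0.0, -69.7]
force: [-0.0, 2.3, 1.9]
opening: 0.0215
gripper_force: 30.0
```

```bash
python3 - <<'E'
from look import *
T=viewer.snapshot("top");tan(T,box=(150,165,290,245));pan(T,.012,(140,185,230,250))
E
python3 mv.py $(python3 -c "
from rk import pose
print(pose(-165,8,-177.4,0,0),pose(-40,8,-177.4,0,0))")
```

```text
top 134 [202. 218.] [[-275.0, 66.0], [-276.0, 36.0], [-276.0, 7.0]]
pan [ 170  208   38   42 1022] x [-370. -329. -292.] y [-56.  16.  81.]
t 28.1 [0.3024 0.5314 0.0313] [-179.95   -0.01  -69.72] F [ 0.8 -0.3  1.5] op 0.0217 30.0 q [ 79.  24. -20.   0. -46. -58.]
0.3466,0.4117,0.0317,-69.7,0 -> [0.1276, -0.0, -0.0004] [-0.0009, -0.0002, -0.0003]
0.3900,0.2944,0.0317,-69.7,0 -> [0.1251, -0.0, -0.0] [0.0, 0.0, 0.0]
```

Emit:
carry_out --pt "0.009 0 -0.0003 0 0 0" --pt "0.018 0 -0.0003 0 0 0" --pt "0.027 0 -0.0003 0 0 0" --pt "0.036 0 -0.0003 0 0 0" --pt "0.045 0 -0.0003 0 0 0" --pt "0.054 0 -0.0003 0 0 0" --pt "0.063 0 -0.0003 0 0 0" --pt "0.072 0 -0.0003 0 0 0"

```text
clock: 29.1
tool_pos: [0.3272, 0.4648, 0.0316]
orientation: [-179.9, 0.0, -69.7]
force: [-1.5, 0.6, 3.9]
opening: 0.0219
gripper_force: 30.0
```

Emit:
carry_out --pt "0.009 0 0 0 0 0" --pt "0.018 0 0 0 0 0" --pt "0.027 0 0 0 0 0" --pt "0.036 0 0 0 0 0" --pt "0.045 0 0 0 0 0" --pt "0.054 0 0 0 0 0" --pt "0.063 0 0 0 0 0" --pt "0.072 0 0 0 0 0"

```text
clock: 30.1
tool_pos: [0.3524, 0.3979, 0.0319]
orientation: [-179.9, 0.1, -69.7]
force: [-1.3, 2.6, 5.8]
opening: 0.0215
gripper_force: 30.0
```

```bash
python3 - <<'E'
from look import *
T=viewer.snapshot("top");tan(T,box=(150,165,320,245));pan(T,.012,(190,178,268,250))
E
python3 mv.py $(python3 -c "
from rk import pose
print(pose(-40,8,-177.4,0,0),pose(20,8,-177.4,0,0))")
```

```text
top 40 [299. 177.] [[74.0, 54.0], [63.0, 52.0], [51.0, 50.0]]
top 42 [302. 184.] [[75.0, 30.0], [63.0, 28.0], [50.0, 25.0]]
top 13 [304. 189.] [[74.0, 10.0], [64.0, 9.0], [54.0, 9.0]]
top 132 [241. 203.] [[-140.0, 67.0], [-140.0, 37.0], [-140.0, 7.0]]
top 57 [159. 235.] [[-434.0, 70.0], [-421.0, 34.0], [-409.0, 2.0]]
pan [ 212  192   38   50 1062] x [-226. -190. -152.] y [-65.   7.  82.]
t 30.15 [0.3525 0.3965 0.0318] [-179.92    0.01  -69.7 ] F [ 1.1 -1.1  6.1] op 0.0216 30.0 q [ 70.  18. -30.   0. -42. -49.]
0.3900,0.2944,0.0317,-69.7,0 -> [0.1088, 0.0002, 0.0001] [-0.0015, 0.0001, 0.0]
0.4108,0.2382,0.0317,-69.7,0 -> [0.0599, -0.0, -0.0] [0.0, 0.0, 0.0]
```

Emit:
carry_out --pt "0.009 0 0 0 0 0" --pt "0.018 0 0 0 0 0" --pt "0.027 0 0 0 0 0" --pt "0.036 0 0 0 0 0" --pt "0.045 0 0 0 0 0" --pt "0.054 0 0 0 0 0" --pt "0.063 0 0 0 0 0" --pt "0.072 0 0 0 0 0"

```text
clock: 31.15
tool_pos: [0.3774, 0.3303, 0.0319]
orientation: [-179.9, 0.1, -69.7]
force: [-1.4, 3.0, 5.1]
opening: 0.0217
gripper_force: 30.0
```

Emit:
carry_out --pt "0.009 0 0 0 0 0" --pt "0.018 0 0 0 0 0" --pt "0.027 0 0 0 0 0" --pt "0.036 0 0 0 0 0" --pt "0.045 0 0 0 0 0" --pt "0.054 0 0 0 0 0" --pt "0.062 0 0 0 0 0" --pt "0.068 0 0 0 0 0"

```text
clock: 32.15
tool_pos: [0.401, 0.2665, 0.0319]
orientation: [-179.9, 0.1, -69.7]
force: [-1.0, 4.8, 5.6]
opening: 0.0215
gripper_force: 30.0
```

```bash
python3 vi.py; python3 mv.py $(python3 -c "
from rk import pose
print(pose(50,7,-177.4,-.2,0),pose(86.5,7,-177.4,-.2,0))")
```

```text
38 [63. 51.] [[74.0, 53.0], [51.0, 50.0]]
21 [14. 51.] [[14.0, 60.0], [14.0, 43.0]]
40 [63. 27.] [[75.0, 29.0], [50.0, 25.0]]
19 [13. 27.] [[15.0, 36.0], [12.0, 18.0]]
13 [64.  9.] [[74.0, 10.0], [54.0, 9.0]]
lip rack x,y [-9.25720484  8.33248873]
t 32.2 [0.4009 0.2657 0.0318] [-179.9     0.02  -69.69] F [ 1.4 -0.8  6.4] op 0.0215 30.0 q [ 57.  13. -36.   0. -40. -37.]
0.4203,0.2097,0.0315,-69.7,0 -> [0.0593, 0.0013, 0.0003] [-0.0018, 0.0004, 0.0001]
0.4329,0.1755,0.0315,-69.7,0 -> [0.0364, 0.0, 0.0] [0.0, 0.0, 0.0]
```

Emit:
carry_out --pt "0.006 0 0 0 0 0" --pt "0.012 0 0 0 0 0" --pt "0.018 0 0 0 0 0" --pt "0.024 0 0 0 0 0" --pt "0.03 0 0 0 0 0" --pt "0.036 0 0 0 0 0" --pt "0.042 0 0 0 0 0" --pt "0.048 0 0 0 0 0"

```text
clock: 33.2
tool_pos: [0.4176, 0.2216, 0.0319]
orientation: [-179.9, 0.1, -69.7]
force: [-1.1, 3.2, 6.2]
opening: 0.0216
gripper_force: 30.0
```

```bash
python3 vi.py; python3 mv.py
```

```text
39 [64. 52.] [[76.0, 54.0], [52.0, 49.0]]
36 [36. 50.] [[48.0, 48.0], [25.0, 53.0]]
39 [64. 28.] [[75.0, 29.0], [52.0, 26.0]]
40 [36. 27.] [[48.0, 29.0], [24.0, 26.0]]
14 [64. 10.] [[75.0, 10.0], [54.0, 9.0]]
13 [38.  9.] [[48.0, 9.0], [26.0, 9.0]]
lip rack x,y [38.58497618  8.37426586]
t 33.25 [0.4176 0.2209 0.0318] [-179.89    0.03  -69.68] F [ 0.7 -0.2  6.1] op 0.0218 30.0 q [ 52.  13. -37.   0. -40. -32.]
```

Emit:
carry_out --pt "0.006 0 0 0 0 0" --pt "0.012 0 0 0 0 0" --pt "0.018 0 0 0 0 0" --pt "0.024 0 0 0 0 0" --pt "0.03 0 0 0 0 0" --pt "0.036 0 0 0 0 0" --pt "0.041 0 0 0 0 0" --pt "0.047 0 0 0 0 0"

```text
clock: 34.25
tool_pos: [0.4339, 0.1776, 0.0318]
orientation: [-179.9, 0.1, -69.7]
force: [-0.9, 3.4, 7.0]
opening: 0.0214
gripper_force: 30.0
```

```bash
python3 vi.py; python3 mv.py
```

```text
34 [61. 51.] [[72.0, 55.0], [49.0, 47.0]]
39 [29. 52.] [[17.0, 55.0], [41.0, 48.0]]
34 [60. 27.] [[72.0, 26.0], [49.0, 28.0]]
39 [30. 27.] [[41.0, 26.0], [18.0, 28.0]]
13 [60.  9.] [[71.0, 9.0], [50.0, 9.0]]
69 [-82.   4.] [[-90.0, -42.0], [-72.0, 55.0]]
13 [30.  9.] [[41.0, 9.0], [19.0, 9.0]]
lip rack x,y [85.53465993  8.37489336]
t 34.3 [0.4339 0.1768 0.0318] [-179.89    0.02  -69.68] F [ 1.4 -0.3  6.7] op 0.0215 30.0 q [ 46.  12. -38.   0. -40. -26.]
```

Both are over the pan again. Pull out flat along the bench, gently.

Emit:
carry_out --pt "-0.001 0 -0.0003 0 0 0" --pt "-0.003 0 -0.0005 0 0 0" --pt "-0.006 0 -0.0005 0 0 0" --pt "-0.009 0 -0.0005 0 0 0" --pt "-0.013 0 -0.0005 0 0 0" --pt "-0.017 0 -0.0005 0 0 0" --pt "-0.022 0 -0.0005 0 0 0" --pt "-0.027 0 -0.0005 0 0 0"

```text
clock: 35.3
tool_pos: [0.4235, 0.2019, 0.0318]
orientation: [180.0, -0.1, -69.7]
force: [1.7, -4.1, 5.7]
opening: 0.0217
gripper_force: 30.0
```

```bash
python3 vi.py; python3 mv.py
```

```text
36 [31. 51.] [[20.0, 56.0], [44.0, 46.0]]
14 [12. 51.] [[12.0, 59.0], [12.0, 43.0]]
13 [-3. 51.] [[-4.0, 59.0], [-3.0, 43.0]]
35 [32. 27.] [[43.0, 27.0], [21.0, 27.0]]
13 [12. 27.] [[13.0, 35.0], [11.0, 18.0]]
12 [-3. 27.] [[-5.0, 35.0], [-1.0, 19.0]]
14 [33.  8.] [[44.0, 8.0], [22.0, 8.0]]
lip rack x,y [57.79958811  7.60441052]
t 35.35 [0.4235 0.2026 0.0318] [-179.99   -0.02  -69.7 ] F [ 0.3 -0.5  4.4] op 0.0217 30.0 q [ 50.  13. -38.   0. -40. -29.]
```

Emit:
carry_out --pt "-0.006 0 0 0 0 0" --pt "-0.013 0 0 0 0 0" --pt "-0.021 0 0 0 0 0" --pt "-0.029 0 0 0 0 0" --pt "-0.038 0 0 0 0 0" --pt "-0.047 0 0 0 0 0" --pt "-0.057 0 0 0 0 0" --pt "-0.067 0 0 0 0 0"

```text
clock: 36.35
tool_pos: [0.4001, 0.2639, 0.0317]
orientation: [179.9, -0.1, -69.7]
force: [3.6, -6.7, 7.2]
opening: 0.0217
gripper_force: 30.0
```

Emit:
carry_out --pt "-0.011 0 0 0 0 0" --pt "-0.022 0 0 0 0 0" --pt "-0.033 0 0 0 0 0" --pt "-0.044 0 0 0 0 0" --pt "-0.055 0 0 0 0 0" --pt "-0.065 0 0 0 0 0" --pt "-0.073 0 0 0 0 0" --pt "-0.078 0 0 0 0 0"

```text
clock: 37.35
tool_pos: [0.3731, 0.3366, 0.0316]
orientation: [179.9, -0.2, -69.7]
force: [2.8, -6.0, 9.3]
opening: 0.0216
gripper_force: 30.0
```

```bash
python3 mv.py; python3 - <<'E'
from look import *
T=viewer.snapshot("top");tan(T,box=(215,165,320,245));pan(T,.012,(205,178,268,250));np.save("t12.npy",T)
for a,P in blobs(T,(0,0,0),(179,255,75),(185,205,225,240),8):
    print("handle",a,[rf("top",q,.06) for q in axis(P)])
E
```

```text
t 37.35 [0.3731 0.3366 0.0316] [179.92  -0.17 -69.7 ] F [ 2.8 -6.   9.3] op 0.0216 30.0 q [ 65.  15. -33.   0. -41. -44.]
top 123 [251. 200.] [[-109.0, 64.0], [-109.0, 34.0], [-109.0, 5.0]]
top 132 [243. 204.] [[-136.0, 62.0], [-136.0, 33.0], [-136.0, 4.0]]
pan [232 181  36  55 411] x [-159. -102.  -77.] y [-68.  13.  86.]
handle 65 [[-315.0, 72.0], [-299.0, 78.0], [-280.0, 84.0]]
handle 203 [[-272.0, 50.0], [-275.0, 5.0], [-277.0, -33.0]]
handle 111 [[-311.0, 57.0], [-307.0, 17.0], [-304.0, -20.0]]
```

Both vials are in the pan (rack x -109 and -136, pan floor -157 to -84), outside the rack. Regrip nearer the pan.

Emit:
carry_out --pt "0 0 0 0 0 0" --pt "0 0 0 0 0 0" --pt "0 0 0 0 0 0" --grip 0

```text
clock: 37.78
tool_pos: [0.3736, 0.3386, 0.0318]
orientation: [-179.9, 0.0, -69.7]
force: [0.6, 0.4, 0.2]
opening: 0.0427
gripper_force: 0.0
```

```bash
python3 mv.py; python3 vi.py
```

```text
t 37.77 [0.3736 0.3386 0.0318] [-179.95    0.01  -69.7 ] F [0.6 0.4 0.2] op 0.0427 0.0 q [ 65.  15. -33.   0. -41. -44.]
57 [-93.  23.] [[-87.0, 55.0], [-97.0, 4.0]]
lip rack x,y [-87.12296101   8.09081217]
```

Emit:
carry_out --pt "0.012 0 0 0 0 0" --pt "0.026 0 0 0 0 0" --pt "0.039 0 0 0 0 0" --pt "0.045 0 0 0 0 0"

```text
clock: 38.33
tool_pos: [0.3899, 0.2953, 0.0321]
orientation: [-179.9, 0.0, -69.8]
force: [-0.3, 0.2, -0.3]
opening: 0.0443
gripper_force: 0.0
```

Emit:
carry_out --pt "0 0 0 0 0 0" --pt "0 0 0 0 0 0" --pt "0 0 0 0 0 0" --pt "0 0 0 0 0 0" --pt "0 0 0 0 0 0" --pt "0 0 0 0 0 0" --grip -1

```text
clock: 39.08
tool_pos: [0.3894, 0.2968, 0.0321]
orientation: [-179.9, 0.0, -69.7]
force: [-0.6, 0.5, 2.1]
opening: 0.0218
gripper_force: 30.0
```

```bash
python3 mv.py; python3 - <<'E'
from look import *
T=viewer.snapshot("top");tan(T,box=(215,165,320,245));pan(T,.012,(205,178,268,250))
E
```

```text
t 39.08 [0.3894 0.2968 0.0321] [-179.91    0.03  -69.68] F [-0.6  0.5  2.1] op 0.0218 30.0 q [ 60.  14. -35.   0. -41. -40.]
top 122 [251. 201.] [[-109.0, 63.0], [-108.0, 34.0], [-108.0, 5.0]]
top 131 [243. 204.] [[-137.0, 64.0], [-137.0, 34.0], [-137.0, 5.0]]
pan [243 224  25  12 153] x [-161. -131.  -91.] y [-68. -57. -30.]
```

Emit:
carry_out --pt "0 0 -0.0015 0 0.006 0" --pt "0 0 -0.004 0 0.018 0" --pt "-0.001 0 -0.008 0 0.036 0" --pt "-0.002 0 -0.013 0 0.058 0" --pt "-0.003 0 -0.019 0 0.08 0" --pt "-0.005 0 -0.026 0 0.105 0" --pt "-0.007 0 -0.033 0 0.13 0" --pt "-0.009 0 -0.04 0 0.15 0"

```text
clock: 40.12
tool_pos: [0.3862, 0.3053, 0.0726]
orientation: [-179.9, -8.7, -69.7]
force: [0.4, 1.0, -2.4]
opening: 0.0216
gripper_force: 30.0
```

```bash
cat > chk.py <<'E'
from look import *
# scoop pitch check: expected lip/back rack positions (heading frame) vs picture: prints tan blobs at height z
g=telemetry.get_obs()["tool_pos"]
T=viewer.snapshot("top");S=viewer.snapshot("scene")
bt=sorted(blobs(T,(8,50,100),(28,255,255),(150,125,290,245),60),key=lambda q:-q[0])[:3]
bs=sorted(blobs(S,(8,50,100),(28,255,255),(150,180,300,285),60),key=lambda q:-q[0])[:4]
for a,P in bt:
    print("top",a,P.mean(0).round(1),[tri(P.mean(0),Q.mean(0)) for b,Q in bs])
E
python3 chk.py; python3 mv.py
```

```text
top 142 [238.  204.5] [array([0.5255, 0.3159, 0.2025, 0.2762]), array([0.5156, 0.2855, 0.2142, 0.2163])]
top 138 [246.1 201.6] [array([0.5371, 0.3001, 0.1903, 0.2905]), array([0.5275, 0.2687, 0.2009, 0.2289])]
top 91 [166.8 230.6] [array([0.4288, 0.4454, 0.3121, 0.1612]), array([0.4188, 0.4214, 0.3285, 0.1157])]
t 40.23 [0.3865 0.3061 0.0728] [-179.86   -8.58  -69.65] F [-0.1  0.7 -3.2] op 0.0215 30.0 q [ 66.  13. -33.   8. -50. -51.]
```

```bash
sed -i 's/.2149/.1725/g' tip.py; python3 tip.py; python3 mv.py .3865,.306,.15,-69.7,-9 .405,.34,.15,-35,-9 .42,.372,.13,0,-9
```

```text
-6 0.4201 0.0785
0 0.4225 0.0917
8 0.4286 0.1104
14 0.4353 0.1225
20 0.4437 0.1388
28 0.4576 0.157
34 0.4697 0.1707
t 40.23 [0.3865 0.3061 0.0728] [-179.86   -8.58  -69.65] F [-0.1  0.7 -3.2] op 0.0215 30.0 q [ 66.  13. -33.   8. -50. -51.]
.3865,.306,.15,-69.7,-9 -> [0.0116, -0.0002, -0.0763] [-0.0027, 0.0074, 0.0009]
.405,.34,.15,-35,-9 -> [-0.0252, -0.0291, -0.004] [0.0947, 0.0, -0.5982]
.42,.372,.13,0,-9 -> [-0.0091, -0.0348, 0.0188] [0.0956, 0.0, -0.6033]
```

Emit:
carry_out --pt "0.0003 0 -0.002 0 0 0" --pt "0.001 0 -0.007 0 0 0" --pt "0.0024 0 -0.016 0 0 0" --pt "0.004 0 -0.028 0 0.002 0" --pt "0.0063 0 -0.042 0 0.004 0" --pt "0.0084 0 -0.056 0 0.005 0" --pt "0.0104 0 -0.068 0 0.007 0" --pt "0.0116 0 -0.0763 0 0.0074 0"

```text
clock: 41.22
tool_pos: [0.3863, 0.305, 0.1502]
orientation: [-179.9, -9.0, -69.7]
force: [-0.1, -0.5, -3.7]
opening: 0.0218
gripper_force: 30.0
```

```bash
python3 chk.py|cut -c1-30; python3 mv.py .405,.34,.15,-35,-9
```

```text
top 159 [237.2 204. ] [array([
top 154 [245.8 200.8] [array([
top 82 [160.2 232.9] [array([0
t 41.33 [0.3865 0.3054 0.1502] [-179.85   -8.94  -69.71] F [ 0.  -0.6 -3.9] op 0.0215 30.0 q [ 67.   8. -27.   7. -61. -50.]
.405,.34,.15,-35,-9 -> [-0.0258, -0.0293, -0.0038] [0.0918, 0.0003, -0.5983]
```

Both are still aboard (the blobs grew with height). Swing to the tray.

Emit:
carry_out --pt "-0.001 -0.001 0 0.004 0 -0.025" --pt "-0.003 -0.004 -0.0005 0.012 0 -0.08" --pt "-0.007 -0.008 -0.001 0.024 0 -0.155" --pt "-0.011 -0.012 -0.0015 0.038 0 -0.245" --pt "-0.015 -0.017 -0.002 0.052 0 -0.335" --pt "-0.019 -0.0215 -0.003 0.066 0 -0.425" --pt "-0.0226 -0.0257 -0.0035 0.08 0 -0.515" --pt "-0.0258 -0.0293 -0.0038 0.0918 0 -0.5983"

```text
clock: 42.32
tool_pos: [0.4045, 0.3392, 0.1482]
orientation: [179.8, -9.0, -34.8]
force: [-0.5, -0.3, -2.2]
opening: 0.0216
gripper_force: 30.0
```

```bash
python3 chk.py|cut -c1-30; python3 mv.py .42,.372,.13,0,-9
```

```text
top 314 [209.  178.7] [array([
t 42.42 [0.4045 0.3392 0.1483] [179.82  -9.01 -34.87] F [-1.1 -0.6 -2.2] op 0.0215 30.0 q [ 68.   9. -29.  11. -56. -19.]
.42,.372,.13,0,-9 -> [-0.0088, -0.0358, 0.017] [0.0983, 0.0007, -0.6011]
```

Merged blob of 314 px, so both are still in. Continue.

Emit:
carry_out --pt "-0.001 -0.005 0.002 0.013 0 -0.083" --pt "-0.002 -0.01 0.004 0.027 0 -0.167" --pt "-0.004 -0.015 0.007 0.041 0 -0.25" --pt "-0.005 -0.02 0.009 0.055 0 -0.333" --pt "-0.006 -0.025 0.012 0.068 0 -0.415" --pt "-0.007 -0.03 0.014 0.081 0 -0.495" --pt "-0.008 -0.034 0.016 0.092 0 -0.56" --pt "-0.0088 -0.0358 0.017 0.0983 0 -0.6011"

```text
clock: 43.42
tool_pos: [0.42, 0.3716, 0.13]
orientation: [-180.0, -8.9, -0.1]
force: [0.7, -0.0, -2.3]
opening: 0.0216
gripper_force: 30.0
```

```bash
python3 - <<'E'
from geo import *
T=viewer.snapshot("top");np.save("t13.npy",T)
for a,P in blobs(T,(8,50,100),(28,255,255),(150,125,230,235),15): print(a,[plane("top",q,.12)[:2].round(3) for q in axis(P)],plane("top",[P[:,0].min(),P[:,1].min()],.12)[:2].round(3),plane("top",[P[:,0].max(),P[:,1].max()],.12)[:2].round(3))
E
python3 mv.py .4201,.372,.0785,0,-6 .4225,.372,.0917,0,0 .4353,.372,.1225,0,14 .4437,.372,.1388,0,20 .4576,.372,.157,0,28
```

```text
23 [array([0.645, 0.318]), array([0.641, 0.326]), array([0.636, 0.336])] [0.65  0.339] [0.635 0.318]
166 [array([0.565, 0.431]), array([0.565, 0.401]), array([0.565, 0.371])] [0.575 0.431] [0.554 0.371]
165 [array([0.537, 0.431]), array([0.537, 0.4  ]), array([0.538, 0.368])] [0.548 0.431] [0.527 0.368]
36 [array([0.379, 0.467]), array([0.371, 0.451]), array([0.363, 0.433])] [0.382 0.466] [0.364 0.433]
t 43.48 [0.42   0.3717 0.1299] [-180.     -8.95   -0.02] F [ 0.3 -0.3 -3. ] op 0.0217 30.0 q [ 67.  10. -30.  11. -47.  15.]
.4201,.372,.0785,0,-6 -> [-0.0079, -0.0003, 0.0508] [-0.0, -0.0514, -0.0004]
.4225,.372,.0917,0,0 -> [0.0038, 0.0, -0.0129] [0.0, -0.1047, -0.0]
.4353,.372,.1225,0,14 -> [0.0128, 0.0, -0.0308] [0.0, -0.2443, -0.0]
.4437,.372,.1388,0,20 -> [0.0042, 0.0, -0.0178] [0.0, -0.1047, -0.0]
.4576,.372,.157,0,28 -> [0.0068, 0.0, -0.0219] [0.0, -0.1396, -0.0]
```

```bash
python3 mv.py .4225,.372,.0917,0,0
```

```text
t 43.48 [0.42   0.3717 0.1299] [-180.     -8.95   -0.02] F [ 0.3 -0.3 -3. ] op 0.0217 30.0 q [ 67.  10. -30.  11. -47.  15.]
.4225,.372,.0917,0,0 -> [-0.0035, -0.0003, 0.0381] [-0.0, -0.1562, -0.0003]
```

Emit:
carry_out --pt "-0.0005 0 0.004 0 -0.015 0" --pt "-0.001 0 0.01 0 -0.035 0" --pt "-0.0015 0 0.016 0 -0.06 0" --pt "-0.002 0 0.022 0 -0.085 0" --pt "-0.0025 0 0.028 0 -0.11 0" --pt "-0.003 0 0.033 0 -0.13 0" --pt "-0.0033 0 0.037 0 -0.147 0" --pt "-0.0035 0 0.0381 0 -0.1562 0"

```text
clock: 44.48
tool_pos: [0.4229, 0.3721, 0.0922]
orientation: [-179.9, 0.0, -0.1]
force: [-0.8, -0.5, -2.1]
opening: 0.0218
gripper_force: 30.0
```

Emit:
carry_out --pt "0.001 0 -0.003 0 -0.025 0" --pt "0.002 0 -0.007 0 -0.055 0" --pt "0.004 0 -0.011 0 -0.085 0" --pt "0.006 0 -0.015 0 -0.12 0" --pt "0.008 0 -0.019 0 -0.15 0" --pt "0.0095 0 -0.023 0 -0.18 0" --pt "0.011 0 -0.027 0 -0.21 0" --pt "0.0128 0 -0.0308 0 -0.2443 0"

```text
clock: 45.48
tool_pos: [0.436, 0.3727, 0.1244]
orientation: [-179.8, 14.0, -0.0]
force: [-0.0, 0.0, -1.2]
opening: 0.0213
gripper_force: 30.0
```

```bash
python3 - <<'E'
from geo import *
T=viewer.snapshot("top");np.save("t14.npy",T)
for a,P in blobs(T,(8,50,100),(28,255,255),(150,125,230,235),15): print(a,[plane("top",q,.05)[:2].round(3) for q in axis(P)])
E
python3 mv.py .4437,.372,.1388,0,20 .4576,.372,.157,0,28
```

```text
273 [array([0.669, 0.386]), array([0.622, 0.418]), array([0.539, 0.474])]
134 [array([0.672, 0.424]), array([0.671, 0.394]), array([0.67 , 0.363])]
24 [array([0.657, 0.325]), array([0.652, 0.334]), array([0.647, 0.344])]
t 45.52 [0.4369 0.3727 0.1245] [-179.82   14.05   -0.05] F [ 1.3  0.9 -1.7] op 0.0218 30.0 q [ 52.  22.  -5. -12. -72.  43.]
.4437,.372,.1388,0,20 -> [0.0031, 0.0007, -0.0155] [-0.0034, -0.1039, -0.0007]
.4576,.372,.157,0,28 -> [0.0068, 0.0, -0.0219] [0.0, -0.1396, -0.0]
```

```bash
cat > tr.py <<'E'
from geo import *
T=viewer.snapshot("top");S=viewer.snapshot("scene");np.save("tl.npy",T);np.save("sl.npy",S)
for n,im,box in(("top",T,(156,126,222,180)),("scene",S,(140,195,222,262))):
    for lo in((8,70,100),):
        for a,P in blobs(im,lo,(28,255,255),box,15):
            e=axis(P);print(n,a,np.array(e).round().tolist(),[plane(n,q,.017)[:2].round(3) for q in e],im[tuple(P[len(P)//2].astype(int)[::-1])])
h=cv2.cvtColor(T,cv2.COLOR_RGB2HSV);m=cv2.inRange(h,(8,70,100),(28,255,255))
for r in range(126,180,2):print(r,plane("top",(185,r),.017)[0].round(3),"".join("#" if m[r,c] else "." for c in range(154,224)))
E
python3 tr.py
```

```text
top 90 [[187.0, 135.0], [178.0, 135.0], [169.0, 135.0]] [array([0.677, 0.371]), array([0.677, 0.401]), array([0.676, 0.429])] [215 192 153]
top 22 [[200.0, 139.0], [197.0, 141.0], [195.0, 143.0]] [array([0.664, 0.33 ]), array([0.657, 0.338]), array([0.651, 0.346])] [153 117  52]
top 87 [[168.0, 144.0], [178.0, 144.0], [187.0, 143.0]] [array([0.648, 0.432]), array([0.649, 0.4  ]), array([0.65 , 0.371])] [139 122 100]
scene 21 [[151.0, 194.0], [145.0, 198.0], [140.0, 201.0]] [array([0.843, 0.314]), array([0.843, 0.338]), array([0.843, 0.361])] [105  87  63]
scene 189 [[161.0, 194.0], [164.0, 204.0], [166.0, 216.0]] [array([0.814, 0.291]), array([0.766, 0.323]), array([0.717, 0.355])] [122  61  30]
scene 224 [[177.0, 225.0], [166.0, 230.0], [156.0, 235.0]] [array([0.655, 0.363]), array([0.666, 0.398]), array([0.677, 0.43 ])] [212 186 148]
126 0.706 ......................................................................
128 0.699 ......................................................................
130 0.693 ......................................................................
132 0.686
[... 1231 characters left out ...]
.....................................................
164 0.583 ......................................................................
166 0.576 ......................................................................
168 0.57 ......................................................................
170 0.564 ......................................................................
172 0.557 .....#................................................................
174 0.551 ......................................................................
176 0.544 ......................................................................
178 0.538 ......................................................................
```

Both vials lie side by side in the tray (x≈0.677 and 0.649, y 0.43 to about 0.32, confirmed in both views). Retreat and lay the scoop down.

```bash
python3 mv.py .42,.372,.2,0,0 .419,.373,.17,-38,0 .4184,.3746,.12,-77,0 .4184,.3746,.0317,-77,0
```

```text
t 45.62 [0.4364 0.3725 0.1237] [-179.85   13.91   -0.11] F [-1.5 -0.4 -1.7] op 0.0215 30.0 q [ 52.  22.  -5. -12. -72.  43.]
.42,.372,.2,0,0 -> [-0.0343, 0.0004, -0.0701] [-0.0029, 0.2428, -0.0023]
.419,.373,.17,-38,0 -> [-0.001, -0.001, 0.03] [0.0, -0.0, 0.6632]
.4184,.3746,.12,-77,0 -> [-0.0015, -0.0009, 0.05] [0.0, -0.0, 0.6807]
.4184,.3746,.0317,-77,0 -> [0.0, -0.0, 0.0883] [0.0, 0.0, 0.0]
```

Emit:
carry_out --pt "-0.002 0 -0.005 0 0.01 0" --pt "-0.006 0 -0.013 0 0.03 0" --pt "-0.011 0 -0.023 0 0.065 0" --pt "-0.016 0 -0.033 0 0.105 0" --pt "-0.021 0 -0.044 0 0.145 0" --pt "-0.026 0 -0.055 0 0.185 0" --pt "-0.031 0 -0.064 0 0.22 0" --pt "-0.0343 0 -0.0701 -0.003 0.2428 -0.002"

```text
clock: 46.62
tool_pos: [0.4185, 0.3724, 0.2014]
orientation: [-180.0, -0.1, 0.1]
force: [0.7, 0.8, -1.2]
opening: 0.0216
gripper_force: 30.0
```

Emit:
carry_out --pt "0 0 0 0 0 0.08" --pt "0 0 0.002 0 0 0.165" --pt "0 0 0.006 0 0 0.25" --pt "0 0 0.01 0 0 0.335" --pt "0 0 0.015 0 0 0.42" --pt "0 0 0.02 0 0 0.5" --pt "0 0 0.025 0 0 0.585" --pt "-0.001 -0.001 0.03 0 0 0.6632"

```text
clock: 47.62
tool_pos: [0.4179, 0.3732, 0.17]
orientation: [180.0, -0.0, -38.1]
force: [0.5, 0.6, -1.3]
opening: 0.0216
gripper_force: 30.0
```

Emit:
carry_out --pt "0 0 0.004 0 0 0.085" --pt "0 0 0.01 0 0 0.17" --pt "0 0 0.016 0 0 0.255" --pt "0 0 0.023 0 0 0.34" --pt "0 0 0.03 0 0 0.425" --pt "-0.001 0 0.037 0 0 0.51" --pt "-0.001 -0.001 0.044 0 0 0.6" --pt "-0.0015 -0.001 0.05 0 0 0.6807"

```text
clock: 48.62
tool_pos: [0.4173, 0.375, 0.1199]
orientation: [-180.0, -0.0, -77.1]
force: [0.1, -0.1, -1.3]
opening: 0.0216
gripper_force: 30.0
```

```bash
python3 mv.py .4184,.3746,.0317,-77,0;python3 tr.py | head -4; python3 - <<'E'
from geo import *
T=viewer.snapshot("top")
b=cv2.cvtColor(T,cv2.COLOR_RGB2LAB).astype(int)
m=((b[:,:,2]<126)&(b[:,:,0]>90)).astype(np.uint8);k=np.zeros_like(m);k[178:240,205:262]=m[178:240,205:262]
n,l,s,c=cv2.connectedComponentsWithStats(cv2.morphologyEx(k,cv2.MORPH_OPEN,np.ones((3,3),np.uint8)));i=1+np.argmax(s[1:,4]);P=np.argwhere(l==i)[:,::-1].astype(float)
u=np.array([.225,-.974]);W=np.array([(plane("top",p,.1)[:2]-[.4184,.3746])@u for p in P]);print("pan ahead of tcp",np.percentile(W,[1,99]).round(3),s[i])
E
```

```text
t 48.62 [0.4173 0.375  0.1199] [-180.     -0.04  -77.11] F [ 0.1 -0.1 -1.3] op 0.0216 30.0 q [ 62.  14. -21.   0. -55. -49.]
.4184,.3746,.0317,-77,0 -> [0.0006, -0.0009, 0.0882] [-0.0, -0.0007, -0.0018]
top 91 [[187.0, 135.0], [178.0, 135.0], [169.0, 135.0]] [array([0.677, 0.371]), array([0.677, 0.4  ]), array([0.677, 0.429])] [213 189 151]
top 22 [[200.0, 139.0], [197.0, 141.0], [195.0, 143.0]] [array([0.664, 0.33 ]), array([0.657, 0.338]), array([0.651, 0.346])] [153 120  52]
top 87 [[187.0, 143.0], [178.0, 144.0], [169.0, 144.0]] [array([0.649, 0.371]), array([0.648, 0.4  ]), array([0.647, 0.429])] [212 189 150]
scene 21 [[151.0, 194.0], [145.0, 198.0], [140.0, 201.0]] [array([0.843, 0.314]), array([0.843, 0.338]), array([0.843, 0.361])] [105  87  63]
pan ahead of tcp [0.095 0.171] [ 209  181   34   52 1240]
```

Pan spans 95–171 mm ahead of the TCP, as expected for a level scoop with no slip. Lower it and release.

Emit:
carry_out --pt "0 0 0.015 0 0 0" --pt "0 0 0.032 0 0 0" --pt "0 0 0.05 0 0 0" --pt "0 0 0.066 0 0 0" --pt "0 0 0.078 0 0 0" --pt "0 0 0.084 0 0 0" --pt "0 0 0.0875 0 0 0" --pt "0 0 0.0882 0 0 0"

```text
clock: 49.78
tool_pos: [0.4176, 0.3749, 0.032]
orientation: [180.0, -0.0, -77.0]
force: [-2.5, -1.0, 5.0]
opening: 0.0217
gripper_force: 30.0
```

Emit:
carry_out --pt "0 0 0 0 0 0" --pt "0 0 0 0 0 0" --pt "0 0 0 0 0 0" --pt "0 0 0 0 0 0" --pt "0 0 0 0 0 0" --pt "0 0 0 0 0 0" --grip 0.6

```text
clock: 50.52
tool_pos: [0.4175, 0.3746, 0.0315]
orientation: [179.9, -0.1, -77.0]
force: [-0.0, 0.3, -0.3]
opening: 0.0694
gripper_force: 0.0
```

Emit:
carry_out --pt "0 0 -0.01 0 0 0" --pt "0 0 -0.03 0 0 0" --pt "0 0 -0.055 0 0 0" --pt "0 0 -0.085 0 0 0" --pt "0 0 -0.12 0 0 0" --pt "0 0 -0.155 0 0 0" --pt "0 0 -0.175 0 0 0" --pt "0 0 -0.18 0 0 0"

```text
clock: 51.52
tool_pos: [0.418, 0.3754, 0.2136]
orientation: [-179.9, 0.1, -77.0]
force: [-0.0, -1.1, -0.3]
opening: 0.0701
gripper_force: 0.0
```

```bash
python3 mv.py;python3 tr.py | head -7; python3 - <<'E'
from geo import *
T=np.load("tl.npy");T0=np.load("top0.npy")
b=cv2.cvtColor(T,cv2.COLOR_RGB2LAB).astype(int)
m=((b[:,:,2]<126)&(b[:,:,0]>90)).astype(np.uint8);k=np.zeros_like(m);k[178:240,205:248]=m[178:240,205:248]
n,l,s,c=cv2.connectedComponentsWithStats(cv2.morphologyEx(k,cv2.MORPH_OPEN,np.ones((3,3),np.uint8)));i=1+np.argmax(s[1:,4]);P=np.argwhere(l==i)[:,::-1].astype(float)
u=np.array([.225,-.974]);W=np.array([(plane("top",p,.012)[:2]-[.4184,.3746])@u for p in P]);print("pan",np.percentile(W,[1,99]).round(3),s[i])
for nm,lo,hi,box in(("tape",(95,150,120),(125,255,255),(110,165,150,195)),("pot",(8,100,100),(28,255,255),(105,200,145,232))):
    for q in(T0,T):print(nm,[(a,P.mean(0).round(1)) for a,P in blobs(q,lo,hi,box,40)])
E
```

```text
t 51.52 [0.418  0.3754 0.2136] [-179.92    0.08  -76.97] F [-0.  -1.1 -0.3] op 0.0701 0.0 q [ 62.  10. -13.   0. -67. -49.]
top 93 [[169.0, 135.0], [178.0, 135.0], [187.0, 135.0]] [array([0.676, 0.429]), array([0.676, 0.402]), array([0.676, 0.371])] [213 193 154]
top 22 [[200.0, 139.0], [197.0, 141.0], [195.0, 143.0]] [array([0.664, 0.33 ]), array([0.657, 0.338]), array([0.651, 0.346])] [151 116  48]
top 93 [[187.0, 144.0], [178.0, 144.0], [169.0, 144.0]] [array([0.649, 0.371]), array([0.648, 0.4  ]), array([0.647, 0.429])] [213 191 154]
scene 21 [[151.0, 194.0], [145.0, 198.0], [140.0, 201.0]] [array([0.843, 0.314]), array([0.843, 0.338]), array([0.843, 0.361])] [106  87  63]
scene 189 [[161.0, 194.0], [164.0, 204.0], [166.0, 215.0]] [array([0.814, 0.291]), array([0.766, 0.323]), array([0.718, 0.354])] [122  60  30]
scene 229 [[177.0, 225.0], [166.0, 230.0], [156.0, 235.0]] [array([0.655, 0.363]), array([0.666, 0.398]), array([0.676, 0.429])] [213 186 148]
126 0.706 ......................................................................
pan [0.086 0.17 ] [ 209  183   34   49 1097]
tape [(np.int32(265), array([130.5, 177.6]))]
tape [(np.int32(265), array([130.5, 177.6]))]
pot [(np.int32(279), array([124. , 216.2]))]
pot []
```

```bash
python3 - <<'E'
from geo import *
for f in("scene0.npy","sl.npy"):
    print([(a,P.mean(0).round(1)) for a,P in blobs(np.load(f),(8,100,100),(28,255,255),(160,280,205,325),60)])
T=np.load("tl.npy");print(T[216,120:150:6].tolist())
E
```

```text
[(np.int32(376), array([180.3, 299.5]))]
[(np.int32(353), array([180.3, 299.3]))]
[[72, 73, 75], [69, 72, 77], [25, 28, 34], [70, 73, 74], [71, 75, 77]]
```

The pot hasn't moved; the arm was only hiding it in the top view. Handing in.

```bash
python3 -c "
from plant import workorder
print(workorder.close_job())"
```

```text
the job is handed in; nothing more can be done
None
```

Job handed in at about 52 s: both vials lie side by side in the tray and the scoop is flat on the bench clear of tray and rack, but on the first lift the scoop slipped in the grip and dropped both vials (one on the bench, one back under the rack), so I gathered them again and carried them over in one load; the pot and tape roll have not moved, and I did not check the clear case.

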